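Cull the faulty bud vases and crate the sound ones

ROBOT

A 6-joint arm with a two-finger parallel gripper is mounted at the origin on the work surface. World frame = base frame: x ahead of the robot, y to its left, z up, the work surface at z = 0. Lengths are in m, angles in rad, forces in N, time in s.
With the tool pointing down it reaches from about 0.325 to 0.85 m from the base axis. Payload 4.4 kg.
Tool frame: the origin (TCP) lies between the finger pads; the fingertips stand env.tip_reach ahead of it and the grasp point (between the pads) lies 11 mm behind it (env.tip_reach is the distance from the TCP to the fingertips, in m); z points along the fingers, y is the line along which they close (so a half turn about z gives the same grasp; the last joint's range is limited). The gripper opens to 94 mm and grips with 3 to 60 N. Pads are 16 mm wide; open, the fingers measure 119 mm over their backs; the gripper's body (75 mm by 177 mm) begins 78 mm behind the grasp point.
Start: joints at [-1.494, 0.207, 1.542, -0, 1.393, -0.15], TCP at [0.129, -0.56, 0.213] pointing down, gripper open.
Joint ranges: [-2.73, 2.73], [-0.86, 2.22], [0.23, 2.46], [-1.11, 4.25], [0.08, 2.63], [-2.82, 2.82]. Speed limits (rad/s): [2.79, 2.79, 3.14, 3.14, 3.14, 3.14].

INTERFACE

Orientations are given as a unit quaternion [w, x, y, z].
In Python, from rig import sensors, grab_frame, env gives the robot as it stands. The module is installed in compiled form; this text tells all that it offers.
- The arm moves only by the tool servo_tool, never from a script. Its argument "rows" is a list of rows, each a list of 3 entries, a list of its own where there are three numbers: the shift along the tool's x, y, z each as a share of 0.1 m, from -1 to 1, then the turn, a rotation vector about the tool's x, y, z each as a share of 180 degrees, from -1 to 1, then the opening, from 0 (shut) to 1 (fully open). A call has 1 to 10 rows; each row is the pose to reach, as a shift and turn from the pose commanded when the call began, along the tool's axes at that moment, turning the shorter way round; what a row does not reach only later rows make up. A row lasts 1/8 s, in which the tool goes at most 62.5 mm and 10.7 degrees, less where a joint would pass 70% of its speed; a pose out of reach is approached as far as the arm can. A call with a number of a shift or a turn outside -1 to 1 is refused whole. A call with a gripper value outside its range is refused whole. The fingers move at their own pace and stop on an object; "squeeze" is the grip in N (left out, the last holds). Time passes only in rows, so rows that repeat a pose let the fingers close. It gives the time, the measured TCP pose, the force, the opening and the grip force at its end, in the units of the state.
- sensors.get_obs(): the state, without advancing time (a new reading comes with each control period).
- grab_frame(name): name is "side" or "top"; returns a dict with "color" (420x560x3 uint8, red, green, blue), "camera_matrix" (3x3 intrinsics, pixels), "R" (3x3) and "t" (3): a world point X has camera coordinates R X + t. Camera axes: x right, y down, z forward; pixel columns grow to the right and rows downward; lengths in m; the calibration is good to about 2 mm. A picture is of the moment at which its call begins. There is no depth.
- env.hand_in(): hands the job in; it is judged then, once.
The state is a dict: "clock": time; "joint_pos": joint angles; "qvel": joint speeds; "effort": joint torques, N m; "tool_pos": TCP position; "ee_rot": TCP orientation; "force": force on the tool from outside, world axes, zero at the start; "torque": the same for the moment, N m; "gripper_width": opening from 0.0 (shut) to 1.0 (fully open); "grip_force": force on a finger pad.
Only numpy, scipy, OpenCV 4.12 (cv2) and the standard library are available. Lean on these libraries where they do the work, as an engineer would, in place of code of your own. Each camera call takes 0.05 s, during which the arm holds its last target. There are 200 camera calls.

TASK

Look over the batch of fired bud vases on the bench: put every faulty one (neck snapped short, crooked neck, or squat body) in the grey waste tray, and pack every sound one standing upright on the floor of the wooden crate (it holds six, three by two), close enough that they all fit. Clay breaks, so set each vase down, don't drop it, and leave the bowl, jar and brush where they are.

Things in the scene. Friction and masses are not known exactly. Their poses are not given: they have to be found in the camera images.
- vase_1: fired-clay bud vase, plain terracotta. Origin: centre of the underside; z up along the vase. Drum body 64 mm dia., then a conical shoulder 17 mm high, then a slim round neck 26 mm dia. with a dark mouth. A sound vase: body to z = 55, shoulder to z = 72, straight upright neck to z = 112 mm. 0.25 kg.
- vase_2: fired-clay bud vase, plain terracotta. Origin: centre of the underside; z up along the vase. Drum body 64 mm dia., then a conical shoulder 17 mm high, then a slim round neck 26 mm dia. with a dark mouth. A sound vase: body to z = 55, shoulder to z = 72, straight upright neck to z = 112 mm. 0.25 kg.
- vase_3: fired-clay bud vase, plain terracotta. Origin: centre of the underside; z up along the vase. Drum body 64 mm dia., then a conical shoulder 17 mm high, then a slim round neck 26 mm dia. with a dark mouth. A sound vase: body to z = 55, shoulder to z = 72, straight upright neck to z = 112 mm. 0.25 kg.
- vase_4: fired-clay bud vase, plain terracotta. Origin: centre of the underside; z up along the vase. Drum body 64 mm dia., then a conical shoulder 17 mm high, then a slim round neck 26 mm dia. with a dark mouth. A sound vase: body to z = 55, shoulder to z = 72, straight upright neck to z = 112 mm. 0.25 kg.
- vase_5: fired-clay bud vase, plain terracotta. Origin: centre of the underside; z up along the vase. Drum body 64 mm dia., then a conical shoulder 17 mm high, then a slim round neck 26 mm dia. with a dark mouth. A sound vase: body to z = 55, shoulder to z = 72, straight upright neck to z = 112 mm. 0.25 kg.
- vase_6: fired-clay bud vase, plain terracotta. Origin: centre of the underside; z up along the vase. Drum body 64 mm dia., then a conical shoulder 17 mm high, then a slim round neck 26 mm dia. with a dark mouth. A sound vase: body to z = 55, shoulder to z = 72, straight upright neck to z = 112 mm. 0.25 kg.
- vase_snapped: fired-clay bud vase, plain terracotta. Origin: centre of the underside; z up along the vase. Drum body 64 mm dia., then a conical shoulder 17 mm high, then a slim round neck 26 mm dia. with a dark mouth. FAULTY, neck broken off short: body to z = 55, shoulder to z = 72, only an 18 mm stump of neck, to z = 90 mm.
- vase_crooked: fired-clay bud vase, plain terracotta. Origin: centre of the underside; z up along the vase. Drum body 64 mm dia., then a conical shoulder 17 mm high, then a slim round neck 26 mm dia. with a dark mouth. FAULTY, crooked neck: body to z = 55, shoulder to z = 72, then a 40 mm neck that leans 22 degrees (0.38 rad) towards the vase's own +x, from (0, 0, 72) to about (15, 0, 109) mm.
- vase_squat: fired-clay bud vase, plain terracotta. Origin: centre of the underside; z up along the vase. Drum body 64 mm dia., then a conical shoulder 17 mm high, then a slim round neck 26 mm dia. with a dark mouth. FAULTY, too squat, the drum only to z = 31, shoulder to z = 48, straight neck to z = 88 mm.
- crate: open dark wooden packing crate, fixed to the table. Origin: centre of the underside. Inside 210 mm along its x by 142 mm along its y, floor 6 mm thick, walls 8 mm thick and 50 mm tall: it takes six vases upright, 3 along x by 2 along y, at about 70 mm pitch with some 6 mm of play each; in a full crate the necks stand 44 mm apart, so open the fingers only part way (about 45 mm) there.
- waste_tray: open shallow grey plastic tray for waste, fixed to the table. Origin: centre of the underside. Outside 240 mm along its x by 170 mm along its y, walls and floor 5 mm thick, 40 mm tall.
- bowl: bystander: white ceramic bowl, 110 mm dia., 45 mm tall, beyond the batch. Origin: centre of the underside.
- jar: bystander: closed terracotta jar with black cap, 60 mm dia., 75 mm tall, beyond the batch. Origin: centre of the underside.
- brush: bystander: hand brush about 180 mm long lying flat beyond the batch. Origin: underside, on its long x axis.
There are look-alikes about, which are no part of the job. Leave any pink look-alike of the vase_5 alone.

How it is judged:
At the end, for the whole second after the job is handed in: Every sound vase present stands in the crate on its floor (underside within 12 mm of the crate's underside, which is 6 mm below the floor), tilted less than 0.12 rad (7 degrees); every faulty vase present lies or stands inside the waste tray; all at rest (x of vase_1 in the frame of crate between -0.082 and 0.082 m and y of vase_1 in the frame of crate between -0.048 and 0.048 m and z of vase_1 in the frame of crate between -0.005 and 0.012 m and angle between each of vase_1, vase_2, vase_3, vase_4, vase_5, vase_6's own z axis and vertical below 0.12 rad and linear speed of each of vase_1, vase_2, vase_3, vase_4, vase_5, vase_6, vase_snapped, vase_crooked, vase_squat below 0.03 m/s and x of vase_2 in the frame of crate between -0.082 and 0.082 m and y of vase_2 in the frame of crate between -0.048 and 0.048 m and z of vase_2 in the frame of crate between -0.005 and 0.012 m and x of vase_3 in the frame of crate between -0.082 and 0.082 m and y of vase_3 in the frame of crate between -0.048 and 0.048 m and z of vase_3 in the frame of crate between -0.005 and 0.012 m and x of vase_4 in the frame of crate between -0.082 and 0.082 m and y of vase_4 in the frame of crate between -0.048 and 0.048 m and z of vase_4 in the frame of crate between -0.005 and 0.012 m and x of vase_5 in the frame of crate between -0.082 and 0.082 m and y of vase_5 in the frame of crate between -0.048 and 0.048 m and z of vase_5 in the frame of crate between -0.005 and 0.012 m and x of vase_6 in the frame of crate between -0.082 and 0.082 m and y of vase_6 in the frame of crate between -0.048 and 0.048 m and z of vase_6 in the frame of crate between -0.005 and 0.012 m and x of vase_snapped in the frame of waste_tray between -0.115 and 0.115 m and y of vase_snapped in the frame of waste_tray between -0.08 and 0.08 m and z of vase_snapped in the frame of waste_tray between -0.005 and 0.05 m and x of vase_crooked in the frame of waste_tray between -0.115 and 0.115 m and y of vase_crooked in the frame of waste_tray between -0.08 and 0.08 m and z of vase_crooked in the frame of waste_tray between -0.005 and 0.05 m and x of vase_squat in the frame of waste_tray between -0.115 and 0.115 m and y of vase_squat in the frame of waste_tray between -0.08 and 0.08 m and z of vase_squat in the frame of waste_tray between -0.005 and 0.05 m); the robot touches nothing.
It fails at once if a vase is dropped: it falls free, out of the fingers, faster than 0.7 m/s (from about 25 mm or more) above the table ((height (world z) of vase_1 above 0.02 m and linear speed of vase_1 above 0.7 m/s and contact force between the fingers and vase_1 below 0.05 N) or (height (world z) of vase_2 above 0.02 m and linear speed of vase_2 above 0.7 m/s and contact force between the fingers and vase_2 below 0.05 N) or (height (world z) of vase_3 above 0.02 m and linear speed of vase_3 above 0.7 m/s and contact force between the fingers and vase_3 below 0.05 N) or (height (world z) of vase_4 above 0.02 m and linear speed of vase_4 above 0.7 m/s and contact force between the fingers and vase_4 below 0.05 N) or (height (world z) of vase_5 above 0.02 m and linear speed of vase_5 above 0.7 m/s and contact force between the fingers and vase_5 below 0.05 N) or (height (world z) of vase_6 above 0.02 m and linear speed of vase_6 above 0.7 m/s and contact force between the fingers and vase_6 below 0.05 N) or (height (world z) of vase_snapped above 0.02 m and linear speed of vase_snapped above 0.7 m/s and contact force between the fingers and vase_snapped below 0.05 N) or (height (world z) of vase_crooked above 0.02 m and linear speed of vase_crooked above 0.7 m/s and contact force between the fingers and vase_crooked below 0.05 N) or (height (world z) of vase_squat above 0.02 m and linear speed of vase_squat above 0.7 m/s and contact force between the fingers and vase_squat below 0.05 N)).
It fails at once if the bowl, jar or brush is shifted by more than 30 mm (distance of any of bowl, jar, brush from where it was at the start of the episode above 0.03 m).
Of vase_1, vase_2, vase_3, vase_4, vase_5, vase_6 only 4 to 6 are there at a start; the rules pass over those that are not, and their reading is None.
Of vase_snapped, vase_crooked, vase_squat only 2 to 3 are there at a start; the rules pass over those that are not, and their reading is None.
At some moment in a run one of vase_1, vase_2, vase_3, vase_4, vase_5, vase_6, vase_snapped, vase_crooked, vase_squat may be knocked a few centimetres aside while the robot is not near it.
It also fails if it takes over 210 s, if anything falls off the work surface, if the arm or the gripper's body presses on something with over 40 N, if the wrist force passes 120 N, or if a joint passes its speed limit or range.

## Working session

There is one attempt and no reset: what is moved stays moved. The work goes in short steps, Python scripts to look and compute and a tool call to move; the robot and the scene stay as the last step left them, time stands still between calls to the robot, and variables do not carry over. Pictures are saved under pics/ and viewed, at most 14 in all, crops included, and the job is handed in when it is done.

Besides the shell and the picture viewer there is one more tool, called after "Emit:" in YAML: its name, and indented under it one key for each argument. servo_tool: Moves the arm, as the interface text tells. Its arguments: {"type":"object","properties":{"rows":{"type":"array","items":{"type":"array"}},"squeeze":{"type":"number"}},"required":["rows"]}

```bash
mkdir -p pics; python3 - <<'E'
from rig import sensors, grab_frame, env
import cv2,numpy as np
for n in("side","top"):
    f=grab_frame(n); cv2.imwrite(f"pics/{n}0.png",f["color"][...,::-1]); print(n,f["camera_matrix"].round(1).tolist(),f["R"].round(3).tolist(),f["t"].round(3).tolist(), (-f["R"].T@f["t"]).round(3))
o=sensors.get_obs()
print({k:np.round(v,3).tolist() for k,v in o.items()},env.tip_reach)
E
```

```text
side [[390.8, 0.0, 279.9], [0.0, 390.8, 201.7], [0.0, 0.0, 1.0]] [[0.837, -0.546, -0.016], [-0.442, -0.658, -0.609], [0.322, 0.518, -0.793]] [-0.528, 0.277, 0.65] [ 0.355 -0.442  0.675]
top [[541.5, 0.0, 280.4], [0.0, 541.5, 209.7], [0.0, 0.0, 1.0]] [[-0.019, -1.0, 0.018], [-0.984, 0.015, -0.176], [0.176, -0.021, -0.984]] [-0.004, 0.614, 1.209] [0.392 0.012 1.298]
{'clock': 0.1, 'joint_pos': [-1.495, 0.207, 1.543, -0.0, 1.393, -0.15], 'qvel': [-0.001, -0.001, -0.005, -0.001, 0.0, -0.003], 'effort': [0.0, -37.186, -28.229, 0.07, 0.031, -0.0], 'tool_pos': [0.129, -0.56, 0.212], 'ee_rot': [-0.001, 0.994, 0.113, 0.0], 'force': [0.575, 0.424, 0.476], 'torque': [0.007, 0.017, -0.054], 'grip_force': 0.0, 'gripper_width': 0.998} 0.008
```

View pics/side0.png

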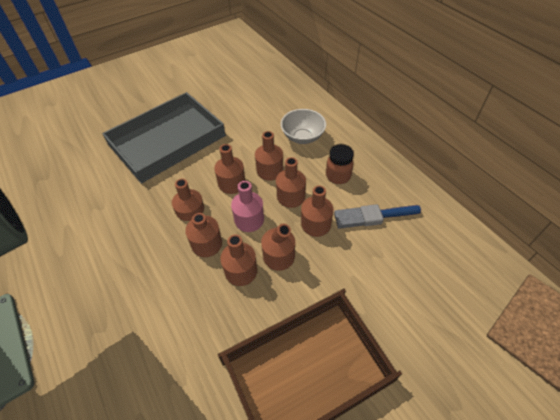

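View pics/top0.png

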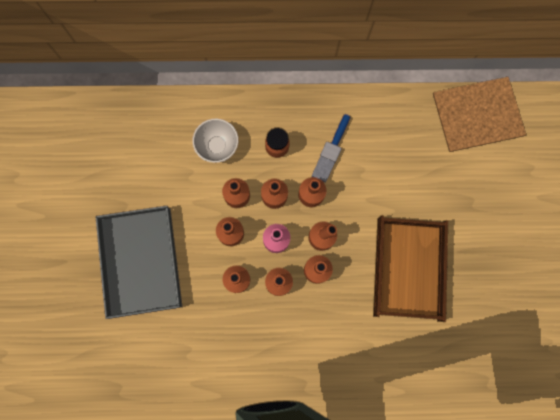

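```bash
cat > h.py <<'E'
from rig import sensors, grab_frame, env
import cv2,numpy as np
def masks(im):
    h=cv2.cvtColor(im,cv2.COLOR_RGB2HSV); H,S,V=[h[...,i].astype(int) for i in range(3)]
    clay=(((H<=9)|(H>=172))&(S>120)&(V>60)).astype(np.uint8)
    return clay,V
def mouths(im):
    """dark blobs near clay blobs -> list (u,v,area)"""
    clay,V=masks(im)
    near=cv2.dilate(clay,np.ones((7,7)))
    g=cv2.GaussianBlur(im.astype(np.float32),(0,0),.6).max(2)
    dark=((g<62)&(near>0)).astype(np.uint8)
    n,l,s,c=cv2.connectedComponentsWithStats(dark,connectivity=8)
    out=[]
    for i in range(1,n):
        if 6<=s[i,4]<=140:
            ys,xs=np.where(l==i); w=62+10-g[ys,xs]; out.append((np.average(xs,weights=w),np.average(ys,weights=w),s[i,4]))
    return out
def P(f): return f["camera_matrix"]@np.c_[f["R"],f["t"]]
def ray(f,u,v):
    d=f["R"].T@np.linalg.inv(f["camera_matrix"])@np.array([u,v,1.]); return -f["R"].T@f["t"],d/np.linalg.norm(d)
def plane(f,u,v,z):
    c,d=ray(f,u,v); return c+d*(z-c[2])/d[2]
def tri(f,p,g,q):
    c1,d1=ray(f,*p);c2,d2=ray(g,*q)
    s=np.linalg.lstsq(np.c_[d1,-d2],c2-c1,rcond=None)[0]
    a,b=c1+s[0]*d1,c2+s[1]*d2
    return (a+b)/2,np.linalg.norm(a-b)
E
python3 - <<'E'
from h import *
S,T=grab_frame("side"),grab_frame("top")
ms,mt=mouths(S["color"]),mouths(T["color"])
print(np.round(ms).astype(int).tolist());print(np.round(mt).astype(int).tolist())
for a in mt:
  for b in ms:
    p,e=tri(T,a[:2],S,b[:2])
    if e<.012 and .06<p[2]<.13: print(np.round(a).astype(int),np.round(b).astype(int),p.round(4),round(e*1000,1))
x=S["color"][110:300,150:360];cv2.imwrite("pics/s1.png",cv2.resize(x,None,fx=3,fy=3,interpolation=cv2.INTER_CUBIC)[...,::-1])
x=T["color"][160:310,200:360];cv2.imwrite("pics/t1.png",cv2.resize(x,None,fx=4,fy=4,interpolation=cv2.INTER_CUBIC)[...,::-1])
E
```

```text
[[267, 134, 19], [225, 148, 20], [340, 161, 96], [291, 161, 25], [181, 183, 22], [319, 190, 30], [198, 218, 30], [284, 230, 52], [234, 240, 43], [336, 299, 37], [321, 307, 49], [300, 318, 37], [355, 325, 35], [276, 330, 43], [251, 343, 58], [367, 342, 57], [231, 353, 6], [385, 368, 93], [394, 379, 11], [384, 386, 33], [372, 393, 17], [341, 412, 67]]
[[277, 145, 104], [234, 185, 27], [314, 184, 26], [274, 186, 26], [227, 227, 26], [332, 229, 27], [276, 234, 18], [321, 267, 28], [234, 277, 26], [279, 281, 27]]
[234 185  27] [267 134  19] [0.6604 0.09   0.1116] 0.2
[314 184  26] [319 190  30] [ 0.6602 -0.0912  0.1109] 0.1
[274 186  26] [291 161  25] [ 0.6579 -0.0011  0.1116] 0.1
[227 227  26] [225 148  20] [0.5677 0.105  0.1118] 0.1
[332 229  27] [284 230  52] [ 0.558  -0.1271  0.1089] 0.2
[321 267  28] [234 240  43] [ 0.4756 -0.0994  0.1114] 0.1
[234 277  26] [181 183  22] [0.4569 0.0915 0.0872] 0.1
[279 281  27] [198 218  30] [ 0.4482 -0.0077  0.0894] 0.4
```

View pics/s1.png

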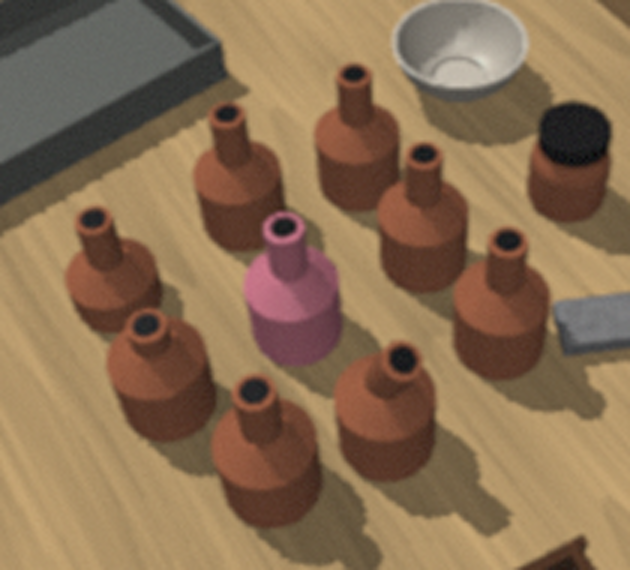

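View pics/t1.png

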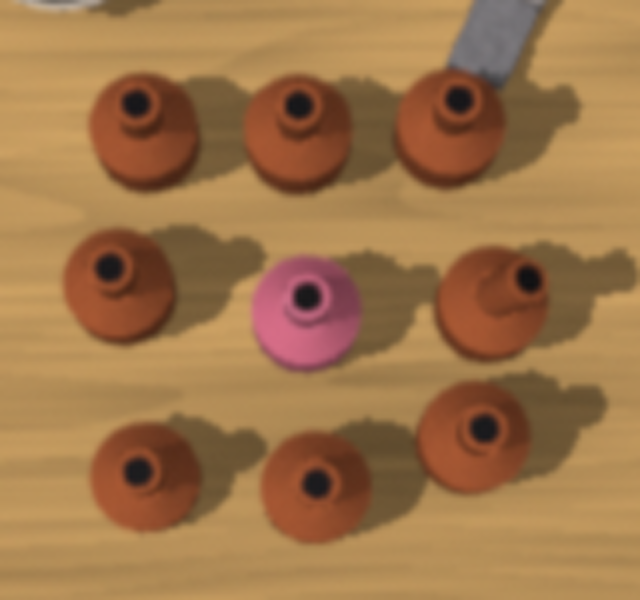

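```bash
python3 - <<'E'
from h import *
S,T=grab_frame("side"),grab_frame("top")
def c(F,x,y,w,h,fx): return cv2.resize(F["color"][y:y+h,x:x+w],(400,300),interpolation=cv2.INTER_CUBIC)
a=c(S,210,285,200,135,2);b=c(T,340,200,140,130,2);d=c(S,95,85,140,100,2);e=c(T,85,195,120,130,2)
cv2.imwrite("pics/m.png",np.vstack([np.hstack([a,b]),np.hstack([d,e])])[...,::-1])
E
```

```text
(no output)
```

View pics/m.png

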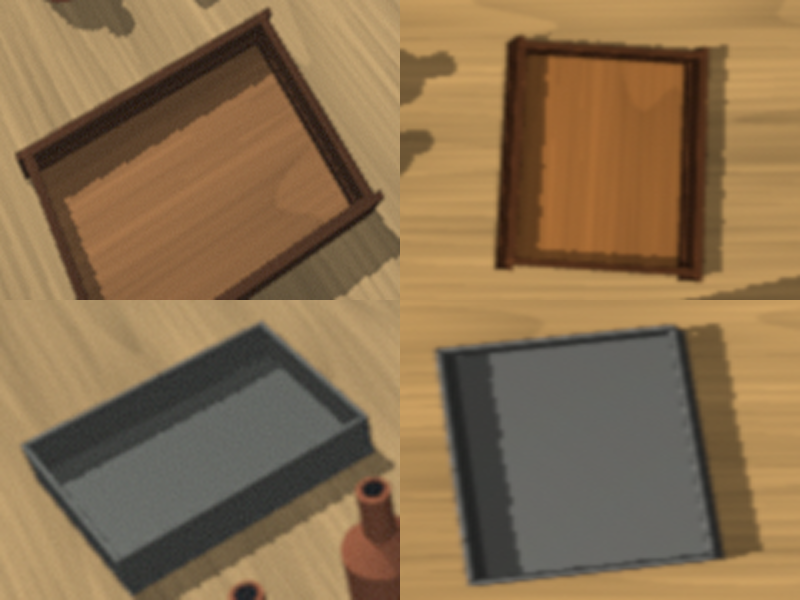

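```bash
python3 - <<'E'
from h import *
S,T=grab_frame("side"),grab_frame("top")
cs=lambda x,y:(210+x/2-.25,285+y*135/300-.25)
ct=lambda x,y:(340+(x-400)*.35-.3,200+y*130/300-.3)
ts=lambda x,y:(95+x*.35-.3,85+(y-300)/3-.3)
tt=lambda x,y:(85+(x-400)*.3-.3,195+(y-300)*130/300-.3)
print("crate tri")
for a,b in [((264,17),(517,43)),((25,155),(506,264)),((374,200),(701,55))]:
    p,e=tri(S,cs(*a),T,ct(*b)); print(p.round(4),round(e*1e3,1))
print("rim z.05"); q=[plane(T,*ct(*b),.05) for b in [(517,43),(506,264),(695,273),(701,55)]]
print(np.round(q,4).tolist(),np.mean(q,0).round(4))
print("tray tri")
for a,b in [((262,324),(679,328)),((25,446),(440,350)),((120,560),(474,582)),((366,420),(718,556))]:
  for bb in [b]:
    pass
L=[((262,324),(440,350)),((25,446),(474,582)),((122,562),(718,556)),((364,418),(680,328))]
q=[]
for a,b in L:
    p,e=tri(S,ts(*a),T,tt(*b)); q.append(plane(T,*tt(*b),.04)); print(p.round(4),round(e*1e3,1),q[-1].round(4))
print(np.mean(q,0))
E
```

```text
crate tri
[ 0.5935 -0.2525  0.0383] 2.5
[ 0.3708 -0.2315  0.0394] 1.0
[ 0.5783 -0.4043  0.04  ] 2.6
rim z.05
[[0.5905, -0.2495, 0.05], [0.3705, -0.2294, 0.05], [0.3589, -0.3798, 0.05], [0.5757, -0.4003, 0.05]] [ 0.4739 -0.3148  0.05  ]
tray tri
[0.6079 0.4158 0.0372] 0.1 [0.6074 0.4149 0.04  ]
[0.3755 0.3831 0.0384] 0.6 [0.3759 0.3826 0.04  ]
[0.3982 0.2179 0.0379] 0.7 [0.3979 0.2176 0.04  ]
[0.6263 0.2471 0.0428] 1.2 [0.6274 0.2475 0.04  ]
[0.50213989 0.31566199 0.04      ]
```

```bash
python3 - <<'E'
from h import *
T=grab_frame("top");S=grab_frame("side")
a=cv2.resize(T["color"][210:328,366:456],None,fx=5,fy=5,interpolation=cv2.INTER_CUBIC)
b=cv2.resize(S["color"][285:403,215:260],None,fx=5,fy=5,interpolation=cv2.INTER_CUBIC)
im=np.hstack([a,b]).astype(float); im=np.clip(255*(im/255)**.5,0,255).astype(np.uint8)
print(im.shape);cv2.imwrite("pics/cr.png",im[...,::-1])
E
```

```text
(590, 675, 3)
```

View pics/cr.png

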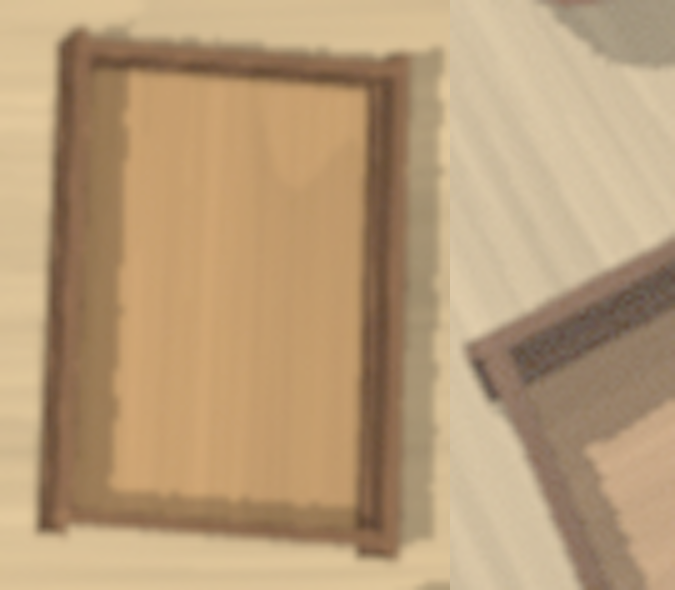

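```bash
python3 - <<'E'
from h import *
T=grab_frame("top")
c=lambda x,y:(366+(x+.5)/5-.5,210+(y+.5)/5-.5)
for nm,L,z in [("inner rim",[(92,58),(388,75),(382,529),(72,513)],.05),("outer rim lines",[(73,42),(409,60),(398,546),(54,528)],.05),("floor right edge",[(368,85),(358,522)],.006)]:
    q=np.array([plane(T,*c(*p),z)[:2] for p in L]); print(nm,q.round(4).tolist(),q.mean(0).round(4),[round(float(np.linalg.norm(q[i]-q[i-1])),4) for i in range(len(q))])
    d=q[1]-q[0]; print("dir",np.degrees(np.arctan2(d[1],d[0])) , np.degrees(np.arctan2(*(q[0]-q[-1])[::-1])))
E
```

```text
inner rim [[0.5835, -0.257], [0.5733, -0.3958], [0.3648, -0.378], [0.3746, -0.2369]] [ 0.474  -0.3169] [0.2099, 0.1391, 0.2093, 0.1415]
dir -94.24122719077232 -5.5082686769170115
outer rim lines [[0.5913, -0.2485], [0.5802, -0.4062], [0.357, -0.3848], [0.3681, -0.2284]] [ 0.4741 -0.317 ] [0.2241, 0.1581, 0.2242, 0.1568]
dir -94.01510970766364 -5.160178458492839
floor right edge [[0.5749, -0.4001], [0.3672, -0.3806]] [ 0.4711 -0.3903] [0.2086, 0.2086]
dir 174.64604756259482 -5.35395243740517
```

```bash
cat >> h.py <<'E'
def look():
    S,T=grab_frame("side"),grab_frame("top"); R=[]
    for a in mouths(T["color"]):
        for b in mouths(S["color"]):
            p,e=tri(T,a[:2],S,b[:2])
            if e<.003 and .06<p[2]<.14: R.append(p.round(4).tolist())
    print("mouths",R)
    o=sensors.get_obs(); print("t",round(o["clock"],1),"tcp",o["tool_pos"].round(4),"q",o["ee_rot"].round(3),"F",o["force"].round(1),"w",round(o["gripper_width"],2),"g",round(o["grip_force"],1))
    return S,T
E
python3 - <<'E'
from h import *
S,T=look()
for (x,y),k in [((145,131),(.6604,.090)),((449,127),(.6602,-.0912)),((475,437),(.4756,-.0994)),((492,303),(0,0)),((307,313),(0,0))]:
    print(plane(T,200+x/4-.4,160+y/4-.4,.04)[:2].round(4),k)
E
```

```text
mouths [[0.6604, 0.09, 0.1116], [0.6602, -0.0912, 0.111], [0.6579, -0.0011, 0.1116], [0.5677, 0.105, 0.1117], [0.558, -0.1271, 0.1089], [0.4755, -0.0994, 0.1115], [0.4568, 0.0915, 0.0873], [0.4482, -0.0077, 0.0895]]
t 0.7 tcp [ 0.1293 -0.5603  0.2134] q [0.    0.994 0.113 0.   ] F [-0.7 -0.2 -0.7] w 1.0 g 0.0
[0.6599 0.0895] (0.6604, 0.09)
[ 0.6596 -0.0909] (0.6602, -0.0912)
[ 0.4758 -0.1006] (0.4756, -0.0994)
[ 0.5539 -0.113 ] (0, 0)
[ 0.5498 -0.0045] (0, 0)
```

Emit:
servo_tool:
  rows:
    - [[0, 0, 0], [0, 0, 0.036], 0.6]
    - [[0, 0, 0], [0, 0, 0.072], 0.6]
    - [[0, 0, 0], [0, 0, 0.072], 0.6]
  squeeze: 20

```text
clock: 1.02
tool_pos: [0.1293, -0.5603, 0.2135]
ee_rot: [0.0, 1.0, 0.001, 0.0]
force: [0.2, -0.4, 0.0]
gripper_width: 0.718
grip_force: 0.0
```

Emit:
servo_tool:
  rows:
    - [[0.35, -0.46, 0], [0, 0, 0], 0.6]
    - [[0.7, -0.92, 0], [0, 0, 0], 0.6]
    - [[0.7, -0.92, 0], [0, 0, 0], 0.6]

```text
clock: 1.4
tool_pos: [0.201, -0.4654, 0.2133]
ee_rot: [-0.001, 1.0, 0.003, 0.0]
force: [0.5, -0.8, 0.4]
gripper_width: 0.602
grip_force: 0.0
```

Emit:
servo_tool:
  rows:
    - [[0.35, -0.46, 0], [0, 0, 0], 0.6]
    - [[0.7, -0.92, 0], [0, 0, 0], 0.6]
    - [[0.7, -0.92, 0], [0, 0, 0], 0.6]

```text
clock: 1.78
tool_pos: [0.2705, -0.3747, 0.2136]
ee_rot: [0.0, 1.0, 0.003, 0.0]
force: [-0.4, -0.1, 0.1]
gripper_width: 0.602
grip_force: 0.0
```

Emit:
servo_tool:
  rows:
    - [[0.35, -0.46, 0], [0, 0, 0], 0.6]
    - [[0.7, -0.92, 0], [0, 0, 0], 0.6]
    - [[0.7, -0.92, 0], [0, 0, 0], 0.6]

```text
clock: 2.15
tool_pos: [0.3404, -0.2835, 0.2137]
ee_rot: [0.0, 1.0, 0.003, 0.0]
force: [-0.4, -0.5, -0.6]
gripper_width: 0.601
grip_force: 0.0
```

Emit:
servo_tool:
  rows:
    - [[0.35, -0.46, 0], [0, 0, 0], 0.6]
    - [[0.7, -0.92, 0], [0, 0, 0], 0.6]
    - [[0.7, -0.92, 0], [0, 0, 0], 0.6]

```text
clock: 2.52
tool_pos: [0.4104, -0.1921, 0.2137]
ee_rot: [0.0, 1.0, 0.003, 0.0]
force: [-0.2, -0.1, 0.2]
gripper_width: 0.601
grip_force: 0.0
```

Emit:
servo_tool:
  rows:
    - [[0.33, -0.46, 0], [0, 0, 0], 0.6]
    - [[0.66, -0.93, 0], [0, 0, 0], 0.6]
    - [[0.66, -0.93, 0], [0, 0, 0], 0.6]
    - [[0.66, -0.93, 0], [0, 0, 0], 0.6]

```text
clock: 3.02
tool_pos: [0.4746, -0.1015, 0.2133]
ee_rot: [0.001, 1.0, -0.001, -0.0]
force: [0.9, -0.5, -0.0]
gripper_width: 0.599
grip_force: 0.0
```

Emit:
servo_tool:
  rows:
    - [[0, 0, 0.5], [0, 0, 0], 0.6]
    - [[0, 0, 0.75], [0, 0, 0], 0.6]
    - [[0, 0, 1], [0, 0, 0], 0.6]
    - [[0, 0, 1], [0, 0, 0], 0.6]

```text
clock: 3.52
tool_pos: [0.4723, -0.1007, 0.1115]
ee_rot: [-0.001, 1.0, -0.001, -0.003]
force: [0.6, 0.1, 0.1]
gripper_width: 0.599
grip_force: 0.0
```

Emit:
servo_tool:
  rows:
    - [[0, 0, 0.15], [0, 0, 0], 0.6]
    - [[0, 0, 0.3], [0, 0, 0], 0.6]
    - [[0, 0, 0.3], [0, 0, 0], 0.4]
    - [[0, 0, 0.3], [0, 0, 0], 0.2]
    - [[0, 0, 0.3], [0, 0, 0], 0.1]
    - [[0, 0, 0.3], [0, 0, 0], 0.1]
    - [[0, 0, 0.3], [0, 0, 0], 0.1]
    - [[0, 0, 0.3], [0, 0, 0], 0.1]

```text
clock: 4.53
tool_pos: [0.4755, -0.0992, 0.084]
ee_rot: [0.0, 1.0, 0.0, 0.001]
force: [0.4, 0.4, 3.2]
gripper_width: 0.275
grip_force: 20.0
```

Emit:
servo_tool:
  rows:
    - [[0, 0, -0.2], [0, 0, 0], 0.1]
    - [[0, 0, -0.6], [0, 0, 0], 0.1]
    - [[0, 0, -1], [0, 0, 0], 0.1]
    - [[0, 0, -1], [0, 0, 0], 0.1]

```text
clock: 5.03
tool_pos: [0.4772, -0.0999, 0.1862]
ee_rot: [0.001, 1.0, 0.0, 0.003]
force: [-0.7, -0.6, -2.5]
gripper_width: 0.274
grip_force: 20.0
```

Emit:
servo_tool:
  rows:
    - [[0, 0.2, -0.4], [0, 0, 0], 0.1]
    - [[0.2, 0.5, -0.4], [0, 0, 0], 0.1]
    - [[0.3, 0.8, -0.4], [0, 0, 0], 0.1]
    - [[0.3, 0.8, -0.4], [0, 0, 0], 0.1]

```text
clock: 5.52
tool_pos: [0.5041, -0.1801, 0.2205]
ee_rot: [-0.001, 1.0, -0.001, -0.002]
force: [-0.2, 0.2, -3.4]
gripper_width: 0.274
grip_force: 20.0
```

Emit:
servo_tool:
  rows:
    - [[0.1, 0.3, 0], [0, 0, 0], 0.1]
    - [[0.2, 0.6, 0], [0, 0, 0], 0.1]
    - [[0.35, 0.9, 0], [0, 0, 0], 0.1]
    - [[0.35, 0.9, 0], [0, 0, 0], 0.1]

```text
clock: 6.02
tool_pos: [0.5394, -0.2693, 0.2209]
ee_rot: [-0.001, 1.0, -0.0, -0.002]
force: [-1.2, -0.3, -2.8]
gripper_width: 0.273
grip_force: 20.0
```

Emit:
servo_tool:
  rows:
    - [[0, 0.4, 0], [0, 0, 0], 0.1]
    - [[0, 0.9, 0], [0, 0, 0], 0.1]
    - [[0, 0.9, 0], [0, 0, 0], 0.1]
    - [[0, 0.9, 0.3], [0, 0, 0], 0.1]
    - [[0, 0.9, 0.7], [0, 0, 0], 0.1]
    - [[0, 0.9, 0.7], [0, 0, 0], 0.1]

```text
clock: 6.78
tool_pos: [0.5369, -0.3541, 0.148]
ee_rot: [-0.005, 1.0, 0.001, -0.005]
force: [-0.4, 0.0, -2.4]
gripper_width: 0.269
grip_force: 20.0
```

```bash
python3 - <<'E'
from h import *
S,T=look()
a=cv2.resize(S["color"][180:420,180:440],None,fx=1.5,fy=1.5); b=cv2.resize(T["color"][180:360,330:500],(390,360))
cv2.imwrite("pics/p1.png",np.hstack([a,b])[...,::-1])
E
```

```text
mouths [[0.4482, -0.0077, 0.0891]]
t 6.9 tcp [ 0.5401 -0.3575  0.1534] q [-0.001  1.     0.001 -0.   ] F [ 0.1  0.  -2. ] w 0.27 g 20.0
```

View pics/p1.png

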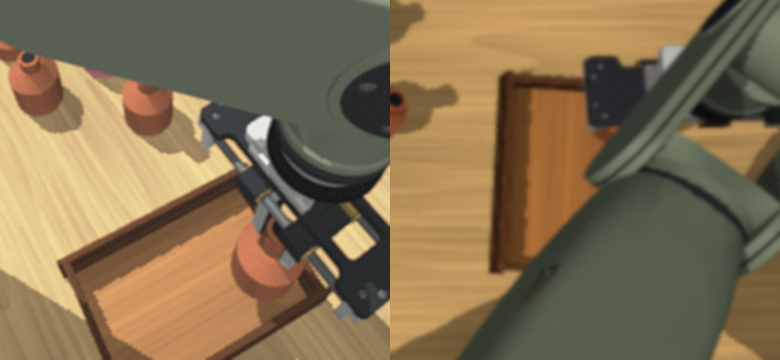

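Emit:
servo_tool:
  rows:
    - [[0, 0, 0.2], [0, 0, 0], 0.1]
    - [[0, 0, 0.4], [0, 0, 0], 0.1]
    - [[0, 0, 0.5], [0, 0, 0], 0.1]
    - [[0, 0, 0.55], [0, 0, 0], 0.1]
    - [[0, 0, 0.6], [0, 0, 0], 0.1]
    - [[0, 0, 0.63], [0, 0, 0], 0.1]
    - [[0, 0, 0.63], [0, 0, 0], 0.1]

```text
clock: 7.75
tool_pos: [0.5403, -0.3592, 0.0907]
ee_rot: [0.0, 1.0, 0.0, 0.0]
force: [-0.6, -0.1, -3.0]
gripper_width: 0.27
grip_force: 20.0
```

Emit:
servo_tool:
  rows:
    - [[0, 0, 0.01], [0, 0, 0], 0.1]
    - [[0, 0, 0.015], [0, 0, 0], 0.1]
    - [[0, 0, 0.015], [0, 0, 0], 0.35]
    - [[0, 0, 0.015], [0, 0, 0], 0.48]
    - [[0, 0, 0.015], [0, 0, 0], 0.48]
    - [[0, 0, -0.3], [0, 0, 0], 0.48]
    - [[0, 0, -0.6], [0, 0, 0], 0.48]
    - [[0, 0, -1], [0, 0, 0], 0.5]
    - [[0, 0, -1], [0, 0, 0], 0.5]

```text
clock: 8.88
tool_pos: [0.5425, -0.361, 0.1952]
ee_rot: [0.003, 1.0, 0.0, 0.003]
force: [0.4, -0.2, 0.0]
gripper_width: 0.503
grip_force: 0.0
```

Emit:
servo_tool:
  rows:
    - [[0, -0.5, 0], [0, 0, 0], 0.5]
    - [[0, -1, 0], [0, 0, 0], 0.5]
    - [[0, -1, 0], [0, 0, 0], 0.5]

```text
clock: 9.25
tool_pos: [0.5392, -0.2553, 0.1886]
ee_rot: [-0.001, 1.0, 0.002, -0.001]
force: [-0.6, -0.5, 0.0]
gripper_width: 0.497
grip_force: 0.0
```

Emit:
servo_tool:
  rows:
    - [[0, -0.5, 0], [0, 0, 0], 0.5]
    - [[0, -1, 0], [0, 0, 0], 0.5]
    - [[0, -1, 0], [0, 0, 0], 0.5]

```text
clock: 9.62
tool_pos: [0.5395, -0.1568, 0.1893]
ee_rot: [-0.001, 1.0, 0.002, -0.001]
force: [-0.0, -0.5, -0.5]
gripper_width: 0.5
grip_force: 0.0
```

```bash
python3 - <<'E'
from h import *
S,T=look()
E
```

```text
mouths [[0.5677, 0.105, 0.1118], [0.54, -0.36, 0.117], [0.4569, 0.0915, 0.0873], [0.4482, -0.0076, 0.0894]]
t 9.7 tcp [ 0.5399 -0.1596  0.1897] q [ 0.     1.     0.001 -0.   ] F [-0.4 -0.7  0.5] w 0.5 g 0.0
```

Emit:
servo_tool:
  rows:
    - [[0.16, -0.39, 0], [0, 0, -0.06], 0.6]
    - [[0.16, -0.39, 0], [0, 0, -0.12], 0.6]
    - [[0.16, -0.39, 0], [0, 0, -0.18], 0.6]
    - [[0.16, -0.39, 0], [0, 0, -0.24], 0.6]
    - [[0.16, -0.39, 0], [0, 0, -0.3], 0.6]
    - [[0.16, -0.39, 0], [0, 0, -0.36], 0.6]
    - [[0.16, -0.39, 0], [0, 0, -0.42], 0.6]
    - [[0.16, -0.39, 0], [0, 0, -0.48], 0.6]
    - [[0.16, -0.39, 0], [0, 0, -0.54], 0.6]
    - [[0.16, -0.39, 0], [0, 0, -0.59], 0.6]

```text
clock: 10.98
tool_pos: [0.5561, -0.1223, 0.1899]
ee_rot: [0.0, 0.599, 0.801, -0.0]
force: [0.2, 0.4, -1.1]
gripper_width: 0.599
grip_force: 0.0
```

Emit:
servo_tool:
  rows:
    - [[0, 0, 0.2], [0, 0, 0], 0.6]
    - [[0, 0, 0.5], [0, 0, 0], 0.6]
    - [[0, 0, 0.8], [0, 0, 0], 0.6]
    - [[0, 0, 0.8], [0, 0, 0], 0.6]

```text
clock: 11.48
tool_pos: [0.5537, -0.121, 0.1073]
ee_rot: [-0.003, 0.601, 0.799, -0.001]
force: [-1.3, -0.3, -1.3]
gripper_width: 0.598
grip_force: 0.0
```

```bash
python3 - <<'E'
from h import *
S,T=look()
a=cv2.resize(S["color"][180:300,200:330],None,fx=3,fy=3)
b=cv2.resize(T["color"][180:300,260:390],None,fx=3,fy=3)
cv2.imwrite("pics/p2.png",np.hstack([a,b])[...,::-1])
E
```

```text
mouths [[0.5677, 0.105, 0.1119], [0.56, -0.3871, 0.0697], [0.54, -0.36, 0.1169], [0.457, 0.0915, 0.0873], [0.4483, -0.0076, 0.0894]]
t 11.6 tcp [ 0.5564 -0.1214  0.1107] q [ 0.     0.601  0.799 -0.   ] F [-0.2 -0.1 -0.8] w 0.6 g 0.0
```

View pics/p2.png

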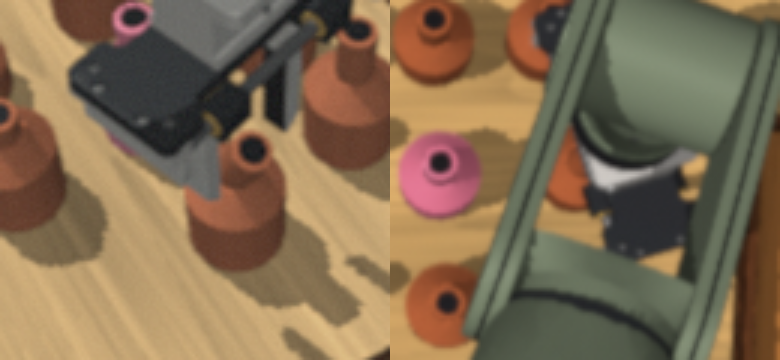

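Emit:
servo_tool:
  rows:
    - [[0, 0, 0.15], [0, 0, 0], 0.6]
    - [[0, 0, 0.27], [0, 0, 0], 0.6]
    - [[0, 0, 0.27], [0, 0, 0], 0.4]
    - [[0, 0, 0.27], [0, 0, 0], 0.2]
    - [[0, 0, 0.27], [0, 0, 0], 0.1]
    - [[0, 0, 0.27], [0, 0, 0], 0.1]
    - [[0, 0, 0.27], [0, 0, 0], 0.1]
    - [[0, 0, 0.27], [0, 0, 0], 0.1]
  squeeze: 25

```text
clock: 12.58
tool_pos: [0.5563, -0.1202, 0.0839]
ee_rot: [0.0, 0.6, 0.8, 0.0]
force: [-1.1, -0.4, 2.3]
gripper_width: 0.268
grip_force: 25.0
```

Emit:
servo_tool:
  rows:
    - [[0, 0, -0.1], [0, 0, 0], 0.1]
    - [[0, 0, -0.2], [0, 0, 0], 0.1]
    - [[0, 0, -0.2], [0, 0, 0], 0.1]

```text
clock: 12.95
tool_pos: [0.557, -0.1203, 0.1048]
ee_rot: [0.001, 0.6, 0.8, 0.0]
force: [0.2, -0.3, -2.1]
gripper_width: 0.277
grip_force: 25.0
```

Emit:
servo_tool:
  rows:
    - [[0, 0, -0.3], [0, 0, 0], 0.1]
    - [[0, 0, -0.6], [0, 0, 0], 0.1]
    - [[0, 0, -1], [0, 0, 0], 0.1]
    - [[0, 0, -1], [0, 0, 0], 0.1]

```text
clock: 13.45
tool_pos: [0.5587, -0.121, 0.2072]
ee_rot: [0.004, 0.6, 0.8, 0.001]
force: [0.2, -0.1, -1.8]
gripper_width: 0.272
grip_force: 25.0
```

Emit:
servo_tool:
  rows:
    - [[0, 0, -0.1], [0, 0, 0.06], 0.1]
    - [[0, 0, -0.2], [0, 0, 0.12], 0.1]
    - [[0, 0, -0.4], [0, 0, 0.18], 0.1]
    - [[0, 0, -0.4], [0, 0, 0.24], 0.1]
    - [[0, 0, -0.4], [0, 0, 0.3], 0.1]
    - [[0, 0, -0.4], [0, 0, 0.36], 0.1]
    - [[0, 0, -0.4], [0, 0, 0.42], 0.1]
    - [[0, 0, -0.4], [0, 0, 0.48], 0.1]
    - [[0, 0, -0.4], [0, 0, 0.54], 0.1]
    - [[0, 0, -0.4], [0, 0, 0.59], 0.1]

```text
clock: 14.7
tool_pos: [0.5547, -0.1195, 0.2403]
ee_rot: [-0.001, 1.0, -0.003, -0.002]
force: [-0.6, -0.4, -2.9]
gripper_width: 0.272
grip_force: 25.0
```

```bash
python3 - <<'E'
from h import *
S,T=look()
E
```

```text
mouths [[0.6594, -0.092, 0.1123], [0.537, -0.3624, 0.1295], [0.5677, 0.105, 0.1119], [0.54, -0.3601, 0.1168], [0.4569, 0.0915, 0.0874], [0.4482, -0.0076, 0.0895]]
t 14.8 tcp [ 0.5548 -0.1196  0.2407] q [-0.001  1.     0.    -0.002] F [ 0.5 -0.7 -1.9] w 0.28 g 25.0
```

Emit:
servo_tool:
  rows:
    - [[0, -0.3, 0], [0, 0, 0], 0.1]
    - [[0, -0.6, 0], [0, 0, 0], 0.1]
    - [[0.05, -1, 0], [0, 0, 0], 0.1]

```text
clock: 15.18
tool_pos: [0.5601, -0.0195, 0.2417]
ee_rot: [-0.0, 1.0, 0.001, -0.001]
force: [1.1, 0.0, -1.8]
gripper_width: 0.272
grip_force: 25.0
```

Emit:
servo_tool:
  rows:
    - [[0, -0.4, 0], [0, 0, 0], 0.1]
    - [[0, -0.7, 0], [0, 0, 0], 0.1]
    - [[0.05, -1, 0], [0, 0, 0], 0.1]

```text
clock: 15.55
tool_pos: [0.5649, 0.0812, 0.2416]
ee_rot: [-0.0, 1.0, 0.002, -0.001]
force: [0.5, 0.2, -2.5]
gripper_width: 0.272
grip_force: 25.0
```

Emit:
servo_tool:
  rows:
    - [[0, -0.4, 0], [0, 0, 0], 0.1]
    - [[0, -0.7, 0], [0, 0, 0], 0.1]
    - [[0.05, -1, 0], [0, 0, 0], 0.1]

```text
clock: 15.92
tool_pos: [0.5698, 0.181, 0.2416]
ee_rot: [0.0, 1.0, 0.002, -0.001]
force: [-0.7, -0.5, -2.2]
gripper_width: 0.272
grip_force: 25.0
```

Emit:
servo_tool:
  rows:
    - [[0, -0.4, 0], [0, 0, 0], 0.1]
    - [[0, -0.8, 0], [0, 0, 0], 0.1]
    - [[0, -1, 0], [0, 0, 0], 0.1]
    - [[0, -1, 0], [0, 0, 0], 0.1]

```text
clock: 16.42
tool_pos: [0.5702, 0.2805, 0.2422]
ee_rot: [0.001, 1.0, 0.002, -0.001]
force: [0.5, -0.3, -3.9]
gripper_width: 0.276
grip_force: 25.0
```

Emit:
servo_tool:
  rows:
    - [[0, -0.25, 0], [0, 0, 0], 0.1]
    - [[0, -0.46, 0], [0, 0, 0], 0.1]
    - [[0, -0.46, 0], [0, 0, 0], 0.1]
    - [[0, -0.46, 0.3], [0, 0, 0], 0.1]
    - [[0, -0.46, 0.6], [0, 0, 0], 0.1]
    - [[0, -0.46, 0.9], [0, 0, 0], 0.1]
    - [[0, -0.46, 1], [0, 0, 0], 0.1]
    - [[0, -0.46, 1], [0, 0, 0], 0.1]

```text
clock: 17.42
tool_pos: [0.5706, 0.3255, 0.143]
ee_rot: [0.0, 1.0, 0.0, -0.001]
force: [0.7, -0.8, -2.2]
gripper_width: 0.27
grip_force: 25.0
```

```bash
python3 - <<'E'
from h import *
S,T=look()
a=cv2.resize(S["color"][60:200,60:260],(400,280))
b=cv2.resize(T["color"][160:320,80:260],(360,320))[:280]
cv2.imwrite("pics/p3.png",np.hstack([a,b])[...,::-1])
E
```

```text
mouths [[0.6603, 0.09, 0.1112], [0.66, -0.0912, 0.1113], [0.6575, -0.0001, 0.1113], [0.5678, 0.105, 0.1118], [0.5594, -0.3872, 0.072], [0.5479, -0.0034, 0.1175], [0.5401, -0.3601, 0.1165], [0.4569, 0.0915, 0.0873], [0.4482, -0.0075, 0.0896]]
t 17.5 tcp [0.5719 0.3262 0.1452] q [-0.     1.     0.     0.001] F [-0.6  0.5 -2.3] w 0.27 g 25.0
```

View pics/p3.png

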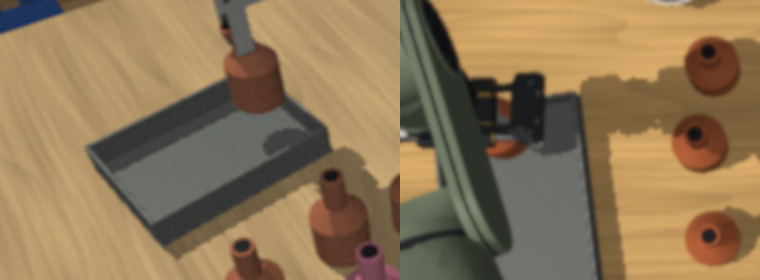

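Emit:
servo_tool:
  rows:
    - [[0, 0, 0.2], [0, 0, 0], 0.1]
    - [[0, 0, 0.4], [0, 0, 0], 0.1]
    - [[0, 0, 0.46], [0, 0, 0], 0.1]
    - [[0, 0, 0.5], [0, 0, 0], 0.1]
    - [[0, 0, 0.53], [0, 0, 0], 0.1]
    - [[0, 0, 0.55], [0, 0, 0], 0.1]
    - [[0, 0, 0.56], [0, 0, 0], 0.1]

```text
clock: 18.4
tool_pos: [0.5713, 0.3263, 0.0888]
ee_rot: [-0.0, 1.0, 0.0, 0.001]
force: [-1.8, -0.3, 4.3]
gripper_width: 0.273
grip_force: 25.0
```

Emit:
servo_tool:
  rows:
    - [[0, 0, 0.01], [0, 0, 0], 0.2]
    - [[0, 0, 0.01], [0, 0, 0], 0.4]
    - [[0, 0, 0.01], [0, 0, 0], 0.6]
    - [[0, 0, 0.01], [0, 0, 0], 0.6]
    - [[0, 0, -0.3], [0, 0, 0], 0.6]
    - [[0, 0, -0.6], [0, 0, 0], 0.6]
    - [[0, 0, -1], [0, 0, 0], 0.6]
    - [[0, 0, -1], [0, 0, 0], 0.6]

```text
clock: 19.4
tool_pos: [0.5735, 0.3271, 0.1921]
ee_rot: [-0.002, 1.0, 0.0, 0.004]
force: [0.5, 0.1, 0.6]
gripper_width: 0.601
grip_force: 0.0
```

Emit:
servo_tool:
  rows:
    - [[-0.3, 0.4, 0], [0, 0, 0], 0.6]
    - [[-0.57, 0.8, 0], [0, 0, 0], 0.6]
    - [[-0.57, 1, 0], [0, 0, 0], 0.6]

```text
clock: 19.77
tool_pos: [0.5112, 0.2243, 0.1854]
ee_rot: [0.001, 1.0, 0.0, -0.002]
force: [0.9, 0.5, 0.5]
gripper_width: 0.599
grip_force: 0.0
```

Emit:
servo_tool:
  rows:
    - [[-0.3, 0.4, 0], [0, 0, 0], 0.6]
    - [[-0.57, 0.8, 0], [0, 0, 0], 0.6]
    - [[-0.57, 1, 0], [0, 0, 0], 0.6]

```text
clock: 20.15
tool_pos: [0.4558, 0.1245, 0.1866]
ee_rot: [0.0, 1.0, -0.0, -0.001]
force: [1.0, 0.3, -0.6]
gripper_width: 0.599
grip_force: 0.0
```

Emit:
servo_tool:
  rows:
    - [[0, 0.34, 0], [0, 0, 0], 0.6]
    - [[0, 0.34, 0], [0, 0, 0], 0.6]
    - [[0, 0.34, 0.2], [0, 0, 0], 0.6]
    - [[0, 0.34, 0.4], [0, 0, 0], 0.6]
    - [[0, 0.34, 0.6], [0, 0, 0], 0.6]
    - [[0, 0.34, 0.6], [0, 0, 0], 0.6]

```text
clock: 20.9
tool_pos: [0.4557, 0.0927, 0.1256]
ee_rot: [-0.0, 1.0, 0.001, -0.002]
force: [0.4, 0.3, 0.8]
gripper_width: 0.601
grip_force: 0.0
```

```bash
python3 - <<'E'
from h import *
S,T=look()
E
```

```text
mouths [[0.6604, 0.0901, 0.1115], [0.66, -0.0913, 0.1114], [0.658, -0.0009, 0.1114], [0.5677, 0.105, 0.1118], [0.5587, -0.387, 0.0724], [0.5399, -0.3601, 0.1167], [0.4523, 0.0091, 0.067], [0.4487, -0.0076, 0.0895]]
t 21.0 tcp [0.4575 0.0925 0.1277] q [-0.     1.     0.001  0.   ] F [ 0.2 -1.1  0.6] w 0.6 g 0.0
```

Emit:
servo_tool:
  rows:
    - [[0, 0, 0.3], [0, 0, 0], 0.6]
    - [[0, 0, 0.5], [0, 0, 0], 0.6]
    - [[0, 0, 0.68], [0, 0, 0], 0.6]
    - [[0, 0, 0.68], [0, 0, 0], 0.6]
    - [[0, 0, 0.68], [0, 0, 0], 0.4]
    - [[0, 0, 0.68], [0, 0, 0], 0.2]
    - [[0, 0, 0.68], [0, 0, 0], 0.1]
    - [[0, 0, 0.68], [0, 0, 0], 0.1]
    - [[0, 0, 0.68], [0, 0, 0], 0.1]
    - [[0, 0, 0.68], [0, 0, 0], 0.1]

```text
clock: 22.25
tool_pos: [0.4574, 0.0918, 0.06]
ee_rot: [0.0, 1.0, 0.0, 0.001]
force: [-0.2, -0.7, 4.3]
gripper_width: 0.273
grip_force: 25.0
```

Emit:
servo_tool:
  rows:
    - [[0, 0, -0.2], [0, 0, 0], 0.1]
    - [[0, 0, -0.5], [0, 0, 0], 0.1]
    - [[0, 0, -0.8], [0, 0, 0], 0.1]
    - [[0, 0, -1], [0, 0, 0], 0.1]
    - [[0, 0, -1], [0, 0, 0], 0.1]

```text
clock: 22.88
tool_pos: [0.4576, 0.092, 0.1602]
ee_rot: [-0.0, 1.0, 0.0, 0.001]
force: [0.3, -0.4, -3.4]
gripper_width: 0.273
grip_force: 25.0
```

Emit:
servo_tool:
  rows:
    - [[0, -0.3, 0], [0, 0, 0], 0.1]
    - [[-0.1, -0.7, 0], [0, 0, 0], 0.1]
    - [[-0.24, -1, 0], [0, 0, 0], 0.1]

```text
clock: 23.25
tool_pos: [0.4311, 0.1928, 0.1572]
ee_rot: [0.0, 1.0, 0.0, -0.002]
force: [0.9, -0.2, -2.0]
gripper_width: 0.271
grip_force: 25.0
```

Emit:
servo_tool:
  rows:
    - [[0, -0.4, 0], [0, 0, 0], 0.1]
    - [[0, -0.8, 0], [0, 0, 0], 0.1]
    - [[0, -1, 0], [0, 0, 0], 0.1]
    - [[0, -1, 0], [0, 0, 0], 0.1]

```text
clock: 23.75
tool_pos: [0.4318, 0.2921, 0.158]
ee_rot: [0.001, 1.0, 0.001, -0.001]
force: [0.2, 0.1, -2.8]
gripper_width: 0.273
grip_force: 25.0
```

Emit:
servo_tool:
  rows:
    - [[0, -0.14, 0], [0, 0, 0], 0.1]
    - [[0, -0.14, 0.3], [0, 0, 0], 0.1]
    - [[0, -0.14, 0.6], [0, 0, 0], 0.1]
    - [[0, -0.14, 0.8], [0, 0, 0], 0.1]
    - [[0, -0.14, 0.88], [0, 0, 0], 0.1]
    - [[0, -0.14, 0.92], [0, 0, 0], 0.1]
    - [[0, -0.14, 0.94], [0, 0, 0], 0.1]
    - [[0, -0.14, 0.95], [0, 0, 0], 0.1]

```text
clock: 24.75
tool_pos: [0.4334, 0.3062, 0.0652]
ee_rot: [-0.0, 1.0, 0.0, 0.001]
force: [0.3, 0.1, -2.4]
gripper_width: 0.27
grip_force: 25.0
```

Emit:
servo_tool:
  rows:
    - [[0, 0, 0.01], [0, 0, 0], 0.1]
    - [[0, 0, 0.01], [0, 0, 0], 0.1]

```text
clock: 25.0
tool_pos: [0.4335, 0.3062, 0.065]
ee_rot: [-0.0, 1.0, 0.0, 0.001]
force: [-2.6, -1.5, 6.4]
gripper_width: 0.269
grip_force: 25.0
```

Emit:
servo_tool:
  rows:
    - [[0, 0, 0], [0, 0, 0], 0.2]
    - [[0, 0, 0], [0, 0, 0], 0.4]
    - [[0, 0, 0], [0, 0, 0], 0.6]
    - [[0, 0, 0], [0, 0, 0], 0.6]
    - [[0, 0, -0.3], [0, 0, 0], 0.6]
    - [[0, 0, -0.6], [0, 0, 0], 0.6]
    - [[0, 0, -1], [0, 0, 0], 0.6]
    - [[0, 0, -1], [0, 0, 0], 0.6]

```text
clock: 26.0
tool_pos: [0.4355, 0.3073, 0.1672]
ee_rot: [-0.002, 1.0, 0.0, 0.004]
force: [-0.4, -0.2, -0.0]
gripper_width: 0.6
grip_force: 0.0
```

Emit:
servo_tool:
  rows:
    - [[0, 0.4, 0], [0, 0, 0], 0.6]
    - [[0, 0.8, 0], [0, 0, 0], 0.6]
    - [[0, 1, 0], [0, 0, 0], 0.6]

```text
clock: 26.38
tool_pos: [0.4316, 0.2041, 0.1617]
ee_rot: [0.001, 1.0, -0.0, -0.001]
force: [0.4, -0.6, -0.1]
gripper_width: 0.598
grip_force: 0.0
```

Emit:
servo_tool:
  rows:
    - [[0, 0.4, 0], [0, 0, 0], 0.6]
    - [[0, 0.8, 0], [0, 0, 0], 0.6]
    - [[0, 1, 0], [0, 0, 0], 0.6]

```text
clock: 26.75
tool_pos: [0.4317, 0.1042, 0.1618]
ee_rot: [0.0, 1.0, -0.001, -0.001]
force: [0.5, 0.5, 0.4]
gripper_width: 0.595
grip_force: 0.0
```

Emit:
servo_tool:
  rows:
    - [[0.1, 0.4, 0], [0, 0, 0], 0.6]
    - [[0.15, 0.8, 0], [0, 0, 0], 0.6]
    - [[0.15, 1, 0], [0, 0, 0], 0.6]

```text
clock: 27.12
tool_pos: [0.4472, 0.0043, 0.1619]
ee_rot: [-0.0, 1.0, -0.001, -0.001]
force: [0.9, 0.2, -0.2]
gripper_width: 0.597
grip_force: 0.0
```

Emit:
servo_tool:
  rows:
    - [[0, 0.14, 0], [0, 0, 0], 0.6]
    - [[0, 0.14, 0], [0, 0, 0], 0.6]
    - [[0, 0.14, 0.2], [0, 0, 0], 0.6]
    - [[0, 0.14, 0.4], [0, 0, 0], 0.6]
    - [[0, 0.14, 0.4], [0, 0, 0], 0.6]

```text
clock: 27.75
tool_pos: [0.4461, -0.0068, 0.1217]
ee_rot: [-0.001, 1.0, 0.001, -0.002]
force: [-0.2, 0.2, -0.9]
gripper_width: 0.598
grip_force: 0.0
```

```bash
python3 - <<'E'
from h import *
S,T=look()
E
```

```text
mouths [[0.6604, 0.0901, 0.1115], [0.66, -0.0913, 0.1114], [0.6581, -0.001, 0.1114], [0.5677, 0.105, 0.1118], [0.5582, -0.3868, 0.0737], [0.5399, -0.3601, 0.1167], [0.4326, 0.306, 0.0928]]
t 27.9 tcp [ 0.448  -0.0075  0.1236] q [-0.     1.     0.001 -0.   ] F [ 0.4 -0.2  0.5] w 0.6 g 0.0
```

Emit:
servo_tool:
  rows:
    - [[0, 0, 0.2], [0, 0, 0], 0.6]
    - [[0, 0, 0.41], [0, 0, 0], 0.6]
    - [[0, 0, 0.41], [0, 0, 0], 0.6]
    - [[0, 0, 0.41], [0, 0, 0], 0.4]
    - [[0, 0, 0.41], [0, 0, 0], 0.2]
    - [[0, 0, 0.41], [0, 0, 0], 0.1]
    - [[0, 0, 0.41], [0, 0, 0], 0.1]
    - [[0, 0, 0.41], [0, 0, 0], 0.1]
    - [[0, 0, 0.41], [0, 0, 0], 0.1]

```text
clock: 28.98
tool_pos: [0.4485, -0.008, 0.083]
ee_rot: [-0.0, 1.0, 0.0, 0.001]
force: [0.1, 2.4, 5.0]
gripper_width: 0.271
grip_force: 25.0
```

Emit:
servo_tool:
  rows:
    - [[0, 0, -0.2], [0, 0, 0], 0.1]
    - [[0, 0, -0.5], [0, 0, 0], 0.1]
    - [[0, 0, -0.8], [0, 0, 0], 0.1]
    - [[0, 0, -1], [0, 0, 0], 0.1]
    - [[0, 0, -1], [0, 0, 0], 0.1]

```text
clock: 29.6
tool_pos: [0.4486, -0.0085, 0.1831]
ee_rot: [0.0, 1.0, 0.0, 0.001]
force: [0.7, -0.3, -2.6]
gripper_width: 0.271
grip_force: 25.0
```

Emit:
servo_tool:
  rows:
    - [[0, -0.3, -0.2], [0, 0, 0], 0.1]
    - [[0, -0.7, -0.2], [0, 0, 0], 0.1]
    - [[0, -1, -0.2], [0, 0, 0], 0.1]

```text
clock: 29.98
tool_pos: [0.4465, 0.0929, 0.2005]
ee_rot: [0.0, 1.0, 0.0, -0.002]
force: [-0.4, 0.2, -1.9]
gripper_width: 0.266
grip_force: 25.0
```

Emit:
servo_tool:
  rows:
    - [[0.1, -0.4, 0], [0, 0, 0], 0.1]
    - [[0.2, -0.8, 0], [0, 0, 0], 0.1]
    - [[0.3, -1, 0], [0, 0, 0], 0.1]

```text
clock: 30.35
tool_pos: [0.4764, 0.1934, 0.1998]
ee_rot: [0.0, 1.0, 0.001, -0.002]
force: [-0.7, -0.2, -2.0]
gripper_width: 0.272
grip_force: 25.0
```

Emit:
servo_tool:
  rows:
    - [[0.23, -0.4, 0], [0, 0, 0], 0.1]
    - [[0.23, -0.8, 0], [0, 0, 0], 0.1]
    - [[0.23, -1, 0], [0, 0, 0], 0.1]
    - [[0.23, -1, 0], [0, 0, 0], 0.1]

```text
clock: 30.85
tool_pos: [0.5004, 0.2923, 0.2018]
ee_rot: [0.001, 1.0, 0.001, -0.0]
force: [-1.2, -1.9, 1.0]
gripper_width: 0.266
grip_force: 25.0
```

Emit:
servo_tool:
  rows:
    - [[0, -0.24, 0], [0, 0, 0], 0.1]
    - [[0, -0.24, 0], [0, 0, 0], 0.1]
    - [[0, -0.24, 0.3], [0, 0, 0], 0.1]
    - [[0, -0.24, 0.5], [0, 0, 0], 0.1]
    - [[0, -0.24, 0.5], [0, 0, 0], 0.1]

```text
clock: 31.48
tool_pos: [0.4979, 0.3134, 0.1486]
ee_rot: [0.002, 1.0, -0.0, -0.004]
force: [-0.2, -0.0, -3.3]
gripper_width: 0.265
grip_force: 25.7
```

```bash
python3 - <<'E'
from h import *
S,T=look()
a=cv2.resize(S["color"][60:200,60:260],(400,280))
b=cv2.resize(T["color"][160:320,80:260],(360,320))
b=b[20:300]
cv2.imwrite("pics/p4.png",np.hstack([a,b])[...,::-1])
E
```

```text
mouths [[0.6604, 0.0901, 0.1115], [0.66, -0.0913, 0.1114], [0.6581, -0.0009, 0.1113], [0.5677, 0.1051, 0.1116], [0.5594, -0.3873, 0.0718], [0.548, -0.0034, 0.1175], [0.54, -0.3602, 0.1166]]
t 31.6 tcp [0.5003 0.3148 0.1517] q [ 0.     1.    -0.    -0.001] F [ 0.5  0.2 -2.6] w 0.27 g 25.7
```

View pics/p4.png

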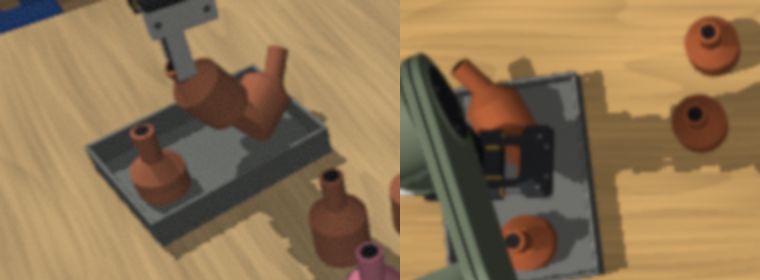

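Emit:
servo_tool:
  rows:
    - [[0, 0, -0.2], [0, 0, 0], 0.1]
    - [[0, 0, -0.5], [0, 0, 0], 0.1]
    - [[0, 0, -0.8], [0, 0, 0], 0.1]
    - [[0, 0, -0.8], [0, 0, 0], 0.1]

```text
clock: 32.08
tool_pos: [0.5034, 0.3167, 0.2369]
ee_rot: [-0.002, 1.0, 0.0, 0.004]
force: [-0.5, 0.2, -2.8]
gripper_width: 0.271
grip_force: 25.6
```

Emit:
servo_tool:
  rows:
    - [[0, 0.3, 0], [0, 0, 0], 0.1]
    - [[0, 0.6, 0], [0, 0, 0], 0.1]
    - [[0, 1, 0], [0, 0, 0], 0.1]
    - [[0, 1, 0], [0, 0, 0], 0.1]

```text
clock: 32.58
tool_pos: [0.5002, 0.2134, 0.231]
ee_rot: [0.001, 1.0, -0.001, -0.001]
force: [0.6, 1.0, -3.5]
gripper_width: 0.269
grip_force: 25.2
```

```bash
python3 - <<'E'
from h import *
S,T=look()
a=cv2.resize(S["color"][60:200,60:260],(400,280))
b=cv2.resize(T["color"][160:320,80:260],(360,320))
b=b[20:300]
cv2.imwrite("pics/p5.png",np.hstack([a,b])[...,::-1])
E
```

```text
mouths [[0.6604, 0.0901, 0.1115], [0.66, -0.0912, 0.1114], [0.658, -0.0009, 0.1113], [0.5675, 0.105, 0.1115], [0.5594, -0.3876, 0.072], [0.54, -0.3602, 0.1163], [0.4326, 0.3059, 0.0929]]
t 32.7 tcp [0.5004 0.2157 0.2315] q [-0.     1.    -0.    -0.001] F [ 0.1  0.7 -2.4] w 0.27 g 25.2
```

View pics/p5.png

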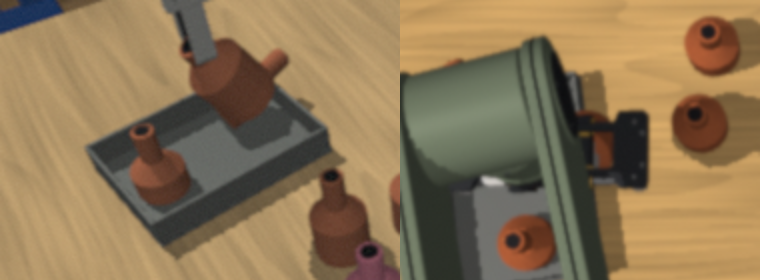

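```bash
python3 - <<'E'
from h import *
S=grab_frame("side"); cv2.imwrite("pics/p6.png",cv2.resize(S["color"][60:170,110:260],None,fx=5,fy=5,interpolation=cv2.INTER_CUBIC)[...,::-1])
for uv in [(187.5,113.5),(185,113)]:
    c,d=ray(S,*uv); p=c+d*(.2155-c[1])/d[1]; v=p-np.array([.5004,.2155,.2425]); print(p.round(3),np.linalg.norm(v),np.degrees(np.arctan2(v[0],-v[2])))
E
```

```text
[0.54  0.216 0.137] 0.11295942136709715 20.703515065832935
[0.535 0.216 0.14 ] 0.10784958750859241 18.93093139377154
```

View pics/p6.png

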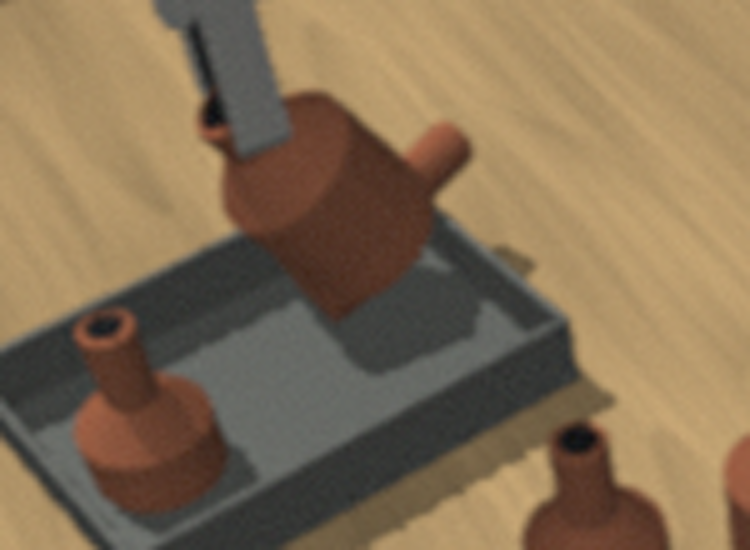

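```bash
python3 - <<'E'
from h import *
S=grab_frame("side"); g=np.array([.5004,.2155,.2425])
for uv in [(187,112),(185,113),(189,110)]:
    c,d=ray(S,*uv); t0=(g-c)@d; print("closest",np.linalg.norm(c+t0*d-g).round(4))
    for L in(.09,.094,.1):
      k=L**2-np.linalg.norm(c+t0*d-g)**2
      if k>0:
        for s in(-1,1): v=c+(t0+s*k**.5)*d-g; print(uv,L,v.round(3),np.degrees(np.arctan2(v[0],-v[2])).round(1))
# mouth
c,d=ray(S,110+215/5,60+110/5); p=c+d*(.2155-c[1])/d[1]; print("mouth",p-g)
E
```

```text
closest 0.0827
(187, 112) 0.09 [ 0.017 -0.081 -0.036] 25.3
(187, 112) 0.09 [ 0.032 -0.027 -0.08 ] 22.0
(187, 112) 0.094 [ 0.015 -0.088 -0.03 ] 26.4
(187, 112) 0.094 [ 0.034 -0.02  -0.085] 21.8
(187, 112) 0.1 [ 0.013 -0.096 -0.023] 28.5
(187, 112) 0.1 [ 0.037 -0.011 -0.092] 21.6
closest 0.0818
(185, 113) 0.09 [ 0.013 -0.082 -0.036] 19.5
(185, 113) 0.09 [ 0.028 -0.025 -0.082] 19.0
(185, 113) 0.094 [ 0.011 -0.088 -0.03 ] 19.7
(185, 113) 0.094 [ 0.03  -0.018 -0.087] 19.0
(185, 113) 0.1 [ 0.008 -0.097 -0.023] 20.0
(185, 113) 0.1 [ 0.032 -0.01  -0.094] 19.0
closest 0.0825
(189, 110) 0.09 [ 0.022 -0.081 -0.033] 32.9
(189, 110) 0.09 [ 0.037 -0.026 -0.078] 25.7
(189, 110) 0.094 [ 0.02  -0.088 -0.028] 35.2
(189, 110) 0.094 [ 0.039 -0.019 -0.083] 25.4
(189, 110) 0.1 [ 0.017 -0.096 -0.021] 39.4
(189, 110) 0.1 [ 0.042 -0.01  -0.09 ] 24.9
mouth [-9.10044430e-03  2.77555756e-17 -7.72620805e-03]
```

Emit:
servo_tool:
  rows:
    - [[-0.1, 0.3, 0], [0, -0.03, 0], 0.1]
    - [[-0.3, 0.6, 0], [0, -0.06, 0], 0.1]
    - [[-0.4, 1, 0], [0, -0.09, 0], 0.1]
    - [[-0.4, 1, 0], [0, -0.117, 0], 0.1]
    - [[-0.4, 1, 0], [0, -0.117, 0], 0.1]

```text
clock: 33.4
tool_pos: [0.4619, 0.1162, 0.2313]
ee_rot: [-0.0, 0.983, 0.0, -0.183]
force: [0.6, 0.8, -2.4]
gripper_width: 0.272
grip_force: 25.5
```

```bash
python3 - <<'E'
from h import *
S,T=look(); cv2.imwrite("pics/p7.png",np.hstack([cv2.resize(S["color"][60:240,100:260],None,fx=3,fy=3),cv2.resize(T["color"][200:380,80:160],None,fx=3,fy=3)])[...,::-1])
E
```

```text
mouths [[0.6602, -0.0916, 0.1101], [0.6581, -0.0008, 0.1113], [0.5593, -0.3872, 0.0717], [0.5479, -0.0034, 0.1175], [0.54, -0.3602, 0.1164], [0.4327, 0.3059, 0.0928]]
t 33.5 tcp [0.4611 0.1167 0.2321] q [ 0.     0.983  0.001 -0.182] F [ 0.6 -0.2 -2.3] w 0.27 g 25.5
```

View pics/p7.png

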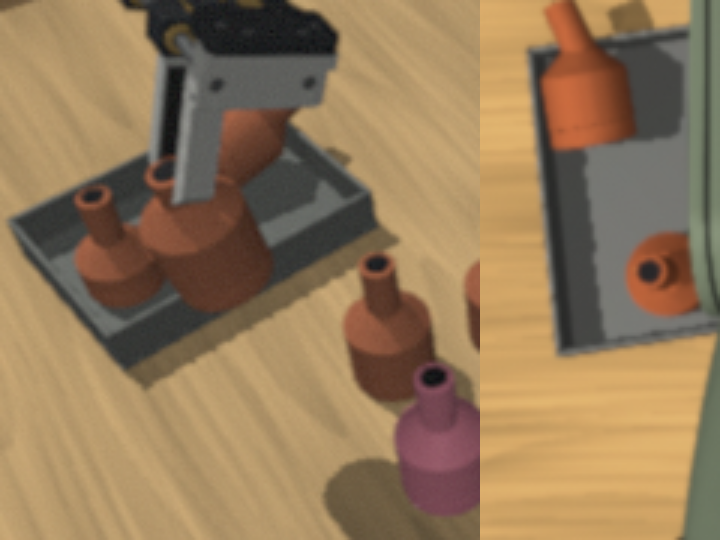

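Emit:
servo_tool:
  rows:
    - [[0, 0, 0], [0, -0.04, 0], 0.1]
    - [[0, 0, 0], [0, -0.083, 0], 0.1]
    - [[0, 0, 0], [0, -0.083, 0], 0.1]

```text
clock: 33.88
tool_pos: [0.461, 0.1165, 0.2301]
ee_rot: [0.0, 0.951, 0.001, -0.31]
force: [-0.6, 0.0, -2.0]
gripper_width: 0.27
grip_force: 25.8
```

```bash
python3 - <<'E'
from h import *
S,T=look(); cv2.imwrite("pics/p8.png",cv2.resize(S["color"][60:240,100:260],None,fx=3,fy=3)[...,::-1])
print(plane(T,156,243,.04))
E
```

```text
mouths [[0.66, -0.0912, 0.1106], [0.6581, -0.0008, 0.1111], [0.5608, -0.3887, 0.0679], [0.5481, -0.0033, 0.1171], [0.54, -0.3602, 0.1162], [0.4326, 0.3059, 0.0928]]
t 34.0 tcp [0.4608 0.1165 0.2325] q [ 0.     0.951  0.001 -0.308] F [-0.3  0.6 -2.3] w 0.27 g 25.9
[0.54237749 0.27540296 0.04      ]
```

View pics/p8.png

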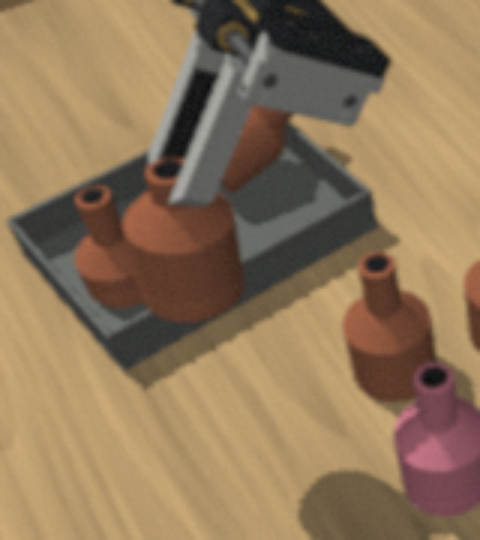

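Emit:
servo_tool:
  rows:
    - [[0.18, 0, 0.24], [0, 0, 0], 0.1]
    - [[0.35, 0, 0.49], [0, 0, 0], 0.1]
    - [[0.53, 0, 0.73], [0, 0, 0], 0.1]
    - [[0.59, 0, 0.81], [0, 0, 0], 0.1]
    - [[0.59, 0, 0.81], [0, 0, 0], 0.1]

```text
clock: 34.6
tool_pos: [0.4608, 0.1161, 0.1332]
ee_rot: [0.0, 0.951, 0.001, -0.308]
force: [0.3, -0.7, -1.9]
gripper_width: 0.269
grip_force: 25.9
```

```bash
python3 - <<'E'
from h import *
S,T=look()
# lowest clay pixels of the held vase in side image; height via plane through its axis
clay,_=masks(S["color"]); n,l,s,c=cv2.connectedComponentsWithStats(clay)
for i in range(1,n):
    if s[i,4]>80: print(s[i],c[i].round(0))
E
```

```text
mouths [[0.6581, -0.0011, 0.1107], [0.6606, -0.0905, 0.1103], [0.5597, -0.3872, 0.0707], [0.54, -0.3601, 0.1166], [0.4326, 0.3059, 0.0929]]
t 34.7 tcp [0.4619 0.1161 0.1339] q [ 0.     0.952  0.    -0.307] F [ 0.3 -0.1 -2.5] w 0.27 g 25.9
[162  99  15  21  95] [169. 109.]
[125 123  30  39 526] [138. 145.]
[ 256  135   51   72 1356] [280. 173.]
[215 148  29  45 610] [229. 172.]
[156 156  34  43 736] [172. 179.]
[327 158  25  26 313] [338. 172.]
[302 190  31  46 714] [317. 215.]
[ 336  339   46   52 1357] [357. 365.]
```

```bash
python3 - <<'E'
from h import *
S=grab_frame("side")
clay,_=masks(S["color"]); sub=clay[156:205,150:195]; ys,xs=np.where(sub); m=ys.max(); print(m+156,xs[ys>=m-1].mean()+150)
n=np.array([-.185,-.983]); 
for cx in (.46,.467):
  p0=np.array([cx,.116])+.032*n
  for v in (198,199,200):
    c,d=ray(S,xs[ys>=m-1].mean()+150,v); s=((p0-c[:2])@n)/(d[:2]@n); print(v,(c+s*d).round(4))
E
```

```text
197 174.86363636363637
198 [0.4353 0.0881 0.0567]
199 [0.4346 0.0882 0.0537]
200 [0.434  0.0883 0.0508]
198 [0.4355 0.0894 0.0552]
199 [0.4348 0.0895 0.0522]
200 [0.4342 0.0896 0.0492]
```

```bash
python3 - <<'E'
from h import *
S=grab_frame("side"); T=grab_frame("top")
h=cv2.cvtColor(S["color"],cv2.COLOR_RGB2HSV).astype(int); m=(((h[...,0]<=10)|(h[...,0]>=170))&(h[...,1]>110)&(h[...,2]>30))
for v in range(160,216,3):
    xs=np.where(m[v,145:212])[0]+145; print(v,xs.min() if len(xs) else None,xs.max() if len(xs) else None,len(xs))
E
```

```text
160 145 171 10
163 160 185 11
166 157 187 18
169 156 187 32
172 156 188 33
175 157 188 32
178 159 189 31
181 160 189 28
184 161 190 30
187 162 190 28
190 162 189 26
193 164 187 23
196 167 183 17
199 None None 0
202 None None 0
205 None None 0
208 None None 0
211 None None 0
214 None None 0
```

```bash
python3 - <<'E'
from h import *
S=grab_frame("side"); M=P(S)
def pr(X): q=M@np.r_[X,1]; return (q[:2]/q[2]).round(1)
for z in (.15,.1,.05): print(z,pr([.455,.116,z]))
for uv in [(176.3,190),(176,191),(171.5,169)]:
    c,d=ray(S,*uv); p=c+d*(.116-c[1])/d[1]; print(uv,p.round(4))
E
```

```text
0.15 [167.1 153.2]
0.1 [173.3 171. ]
0.05 [178.9 187.1]
(176.3, 190) [0.448  0.116  0.0452]
(176, 191) [0.4468 0.116  0.0428]
(171.5, 169) [0.453  0.116  0.1072]
```

Emit:
servo_tool:
  rows:
    - [[0.09, 0, 0.12], [0, 0.026, 0], 0.1]
    - [[0.18, 0, 0.24], [0, 0.026, 0], 0.1]
    - [[0.18, 0, 0.24], [0, 0.026, 0], 0.1]

```text
clock: 35.28
tool_pos: [0.4603, 0.1158, 0.1012]
ee_rot: [0.0, 0.962, 0.0, -0.272]
force: [0.3, 0.2, -1.8]
gripper_width: 0.27
grip_force: 25.8
```

Emit:
servo_tool:
  rows:
    - [[0.02, 0, 0.03], [0, 0, 0], 0.1]
    - [[0.02, 0, 0.03], [0, 0, 0], 0.1]

```text
clock: 35.52
tool_pos: [0.4618, 0.1159, 0.0984]
ee_rot: [0.0, 0.963, 0.0, -0.27]
force: [0.3, 0.5, -1.9]
gripper_width: 0.269
grip_force: 25.8
```

Emit:
servo_tool:
  rows:
    - [[0.02, 0, 0.03], [0, 0, 0], 0.1]
    - [[0.02, 0, 0.03], [0, 0, 0], 0.1]

```text
clock: 35.78
tool_pos: [0.4616, 0.1159, 0.0948]
ee_rot: [0.0, 0.963, 0.0, -0.27]
force: [-1.3, -0.7, -2.7]
gripper_width: 0.271
grip_force: 25.8
```

Emit:
servo_tool:
  rows:
    - [[0.02, 0, 0.03], [0, 0, 0], 0.1]
    - [[0.02, 0, 0.03], [0, 0, 0], 0.1]

```text
clock: 36.02
tool_pos: [0.4617, 0.1159, 0.0912]
ee_rot: [0.0, 0.963, 0.0, -0.27]
force: [-0.8, 0.0, -2.6]
gripper_width: 0.266
grip_force: 25.8
```

Emit:
servo_tool:
  rows:
    - [[0.01, 0, 0.02], [0, 0, 0], 0.1]
    - [[0.01, 0, 0.02], [0, 0, 0], 0.1]

```text
clock: 36.28
tool_pos: [0.4615, 0.1159, 0.0891]
ee_rot: [0.0, 0.963, 0.0, -0.27]
force: [0.6, 0.3, -2.8]
gripper_width: 0.27
grip_force: 25.8
```

Emit:
servo_tool:
  rows:
    - [[0.01, 0, 0.02], [0, 0, 0], 0.1]
    - [[0.01, 0, 0.02], [0, 0, 0], 0.1]

```text
clock: 36.52
tool_pos: [0.4613, 0.1159, 0.0868]
ee_rot: [0.0, 0.963, 0.0, -0.27]
force: [0.7, 0.9, -3.0]
gripper_width: 0.273
grip_force: 25.8
```

Emit:
servo_tool:
  rows:
    - [[0.01, 0, 0.02], [0, 0, 0], 0.1]
    - [[0.01, 0, 0.02], [0, 0, 0], 0.1]

```text
clock: 36.78
tool_pos: [0.4611, 0.1159, 0.0846]
ee_rot: [0.0, 0.963, 0.0, -0.27]
force: [0.7, -0.2, -3.4]
gripper_width: 0.267
grip_force: 25.8
```

Emit:
servo_tool:
  rows:
    - [[0.01, 0, 0.02], [0, 0, 0], 0.1]
    - [[0.01, 0, 0.02], [0, 0, 0], 0.1]

```text
clock: 37.02
tool_pos: [0.4611, 0.1159, 0.0827]
ee_rot: [0.0, 0.963, 0.0, -0.27]
force: [0.1, -0.8, -1.0]
gripper_width: 0.27
grip_force: 25.9
```

Emit:
servo_tool:
  rows:
    - [[0.01, 0, 0.01], [0, 0, 0], 0.1]
    - [[0.01, 0, 0.01], [0, 0, 0], 0.1]

```text
clock: 37.28
tool_pos: [0.461, 0.1158, 0.0825]
ee_rot: [0.0, 0.963, 0.0, -0.271]
force: [-1.9, -0.9, 5.5]
gripper_width: 0.273
grip_force: 26.1
```

```bash
python3 - <<'E'
from h import *
S=grab_frame("side"); M=P(S)
h=cv2.cvtColor(S["color"],cv2.COLOR_RGB2HSV).astype(int); m=(((h[...,0]<=10)|(h[...,0]>=170))&(h[...,1]>110)&(h[...,2]>30))
for v in range(178,224,3):
    xs=np.where(m[v,145:214])[0]+145; print(v,xs.min() if len(xs) else None,xs.max() if len(xs) else None)
for r in (.445,.46):
 for z in (.055,0): 
  q=M@np.array([r,.116,z,1]); print(r,z,(q[:2]/q[2]).round(1))
E
```

```text
178 171 177
181 168 192
184 166 193
187 165 193
190 165 194
193 166 195
196 168 196
199 169 197
202 170 196
205 171 196
208 173 192
211 177 188
214 None None
217 None None
220 None None
223 None None
0.445 0.055 [173.9 187.6]
0.445 0 [179.7 203.7]
0.46 0.055 [180.5 184.5]
0.46 0 [186.  200.7]
```

Emit:
servo_tool:
  rows:
    - [[0, 0, 0], [0, 0, 0], 0.2]
    - [[0, 0, 0], [0, 0, 0], 0.4]
    - [[0, 0, 0], [0, 0, 0], 0.6]
    - [[0, 0, 0], [0, 0, 0], 0.6]
    - [[0, 0, -0.2], [0, 0, 0], 0.6]
    - [[0, 0, -0.5], [0, 0, 0], 0.6]
    - [[0, 0, -1], [0, 0, 0], 0.6]
    - [[0, 0, -1], [0, 0, 0], 0.6]

```text
clock: 38.33
tool_pos: [0.5174, 0.116, 0.1697]
ee_rot: [-0.0, 0.964, 0.0, -0.265]
force: [-0.3, -0.1, -0.5]
gripper_width: 0.595
grip_force: 0.0
```

Emit:
servo_tool:
  rows:
    - [[0, 0, 0], [0, 0.06, 0], 0.6]
    - [[0, 0, 0], [0, 0.12, 0], 0.6]
    - [[0, 0, 0], [0, 0.174, 0], 0.6]
    - [[0, 0, 0], [0, 0.174, 0], 0.6]
    - [[0, 0, 0], [0, 0.174, 0], 0.6]

```text
clock: 38.95
tool_pos: [0.5141, 0.1159, 0.1666]
ee_rot: [0.0, 1.0, 0.0, -0.001]
force: [0.2, -0.4, -0.5]
gripper_width: 0.601
grip_force: 0.0
```

```bash
python3 - <<'E'
from h import *
S,T=look()
E
```

```text
mouths [[0.6604, 0.0901, 0.1115], [0.6599, -0.0912, 0.1114], [0.658, -0.0009, 0.1114], [0.5594, -0.3869, 0.0733], [0.548, -0.0033, 0.1174], [0.54, -0.3602, 0.1166], [0.4554, 0.1151, 0.0895], [0.4326, 0.3059, 0.0929]]
t 39.0 tcp [0.5154 0.1158 0.1668] q [-0.  1.  0. -0.] F [-0.1  0.1 -0.3] w 0.6 g 0.0
```

Emit:
servo_tool:
  rows:
    - [[-0.3, 0.01, 0], [0, 0, 0], 0.6]
    - [[-0.6, 0.01, 0], [0, 0, 0], 0.6]
    - [[-0.6, 0.01, 0], [0, 0, 0], 0.6]
    - [[-0.6, 0.01, 0.3], [0, 0, 0], 0.6]
    - [[-0.6, 0.01, 0.6], [0, 0, 0], 0.6]
    - [[-0.6, 0.01, 0.84], [0, 0, 0], 0.6]
    - [[-0.6, 0.01, 0.84], [0, 0, 0], 0.6]
    - [[-0.6, 0.01, 0.84], [0, 0, 0], 0.4]
    - [[-0.6, 0.01, 0.84], [0, 0, 0], 0.2]
    - [[-0.6, 0.01, 0.84], [0, 0, 0], 0.1]

```text
clock: 40.3
tool_pos: [0.4545, 0.115, 0.0836]
ee_rot: [-0.0, 1.0, 0.0, 0.001]
force: [0.6, -0.3, 0.2]
gripper_width: 0.315
grip_force: 0.0
```

Emit:
servo_tool:
  rows:
    - [[0, 0, 0], [0, 0, 0], 0.1]
    - [[0, 0, 0], [0, 0, 0], 0.1]
    - [[0, 0, 0], [0, 0, 0], 0.1]

```text
clock: 40.67
tool_pos: [0.4542, 0.1149, 0.0834]
ee_rot: [-0.0, 1.0, 0.0, 0.001]
force: [0.1, -0.4, 4.9]
gripper_width: 0.268
grip_force: 25.0
```

Emit:
servo_tool:
  rows:
    - [[0, 0, -0.2], [0, 0, 0], 0.1]
    - [[0, 0, -0.5], [0, 0, 0], 0.1]
    - [[0, 0, -0.8], [0, 0, 0], 0.1]
    - [[0, 0, -1], [0, 0, 0], 0.1]
    - [[0, 0, -1], [0, 0, 0], 0.1]

```text
clock: 41.3
tool_pos: [0.454, 0.115, 0.1832]
ee_rot: [-0.0, 1.0, 0.0, 0.001]
force: [0.3, 0.2, -2.6]
gripper_width: 0.268
grip_force: 25.0
```

```bash
python3 - <<'E'
from h import *
S,T=look()
# clay blobs in tray (top view) and free floor around the target
h=cv2.cvtColor(T["color"],cv2.COLOR_RGB2HSV).astype(int); m=(((h[...,0]<=12)|(h[...,0]>=170))&(h[...,1]>110)&(h[...,2]>30)).astype(np.uint8)
m=cv2.morphologyEx(m,cv2.MORPH_OPEN,np.ones((3,3)))
n,l,s,c=cv2.connectedComponentsWithStats(m[195:325,80:190])
for i in range(1,n):
    if s[i,4]>60: print(s[i]+[80,195,0,0,0],c[i]+[80,195])
for v in (220,226,232,238,244,248,252): 
    xs=np.where(m[v,80:185])[0]+80; print(v,(xs.min(),xs.max()) if len(xs) else None)
print(plane(T,156,243,.03),plane(T,132,235,.05))
E
```

```text
mouths [[0.6604, 0.0901, 0.1115], [0.66, -0.0912, 0.1113], [0.658, -0.0009, 0.1115], [0.5677, 0.105, 0.1118], [0.5588, -0.3868, 0.0721], [0.54, -0.3601, 0.1167], [0.4326, 0.3059, 0.0928]]
t 41.4 tcp [0.4523 0.1149 0.1811] q [ 0.     1.     0.    -0.001] F [ 0.5 -0.5 -3.1] w 0.27 g 25.0
[ 100  200   32   50 1048] [113.97805344 228.79580153]
[129 278  23  27 515] [141.20970874 291.11262136]
220 (np.int64(105), np.int64(125))
226 (np.int64(100), np.int64(128))
232 (np.int64(101), np.int64(129))
238 (np.int64(102), np.int64(130))
244 (np.int64(103), np.int64(131))
248 (np.int64(103), np.int64(116))
252 None
[0.54357314 0.27749795 0.03      ] [0.5606897  0.32891963 0.05      ]
```

Emit:
servo_tool:
  rows:
    - [[0.2, -0.2, 0], [0, 0, 0], 0.1]
    - [[0.4, -0.5, 0], [0, 0, 0], 0.1]
    - [[0.75, -0.8, 0], [0, 0, 0], 0.1]
    - [[0.75, -0.8, 0], [0, 0, 0], 0.1]

```text
clock: 41.9
tool_pos: [0.5287, 0.1963, 0.1799]
ee_rot: [0.0, 1.0, 0.001, -0.002]
force: [-0.3, 0.6, -1.9]
gripper_width: 0.269
grip_force: 25.0
```

Emit:
servo_tool:
  rows:
    - [[0, -0.3, 0], [0, 0, 0], 0.1]
    - [[0, -0.6, 0], [0, 0, 0], 0.1]
    - [[0, -0.86, 0], [0, 0, 0], 0.1]
    - [[0, -0.86, 0], [0, 0, 0], 0.1]

```text
clock: 42.4
tool_pos: [0.5265, 0.2813, 0.1807]
ee_rot: [0.001, 1.0, 0.001, -0.002]
force: [0.1, -0.7, -2.1]
gripper_width: 0.269
grip_force: 25.0
```

Emit:
servo_tool:
  rows:
    - [[0, 0, 0.3], [0, 0, 0], 0.1]
    - [[0, 0, 0.6], [0, 0, 0], 0.1]
    - [[0, 0, 0.8], [0, 0, 0], 0.1]
    - [[0, 0, 0.9], [0, 0, 0], 0.1]
    - [[0, 0, 0.93], [0, 0, 0], 0.1]
    - [[0, 0, 0.94], [0, 0, 0], 0.1]
    - [[0, 0, 0.95], [0, 0, 0], 0.1]

```text
clock: 43.28
tool_pos: [0.5295, 0.281, 0.089]
ee_rot: [-0.0, 1.0, 0.0, 0.001]
force: [-0.1, -1.1, 1.5]
gripper_width: 0.267
grip_force: 25.0
```

Emit:
servo_tool:
  rows:
    - [[0, 0, 0.01], [0, 0, 0], 0.1]
    - [[0, 0, 0.01], [0, 0, 0], 0.1]

```text
clock: 43.52
tool_pos: [0.53, 0.2813, 0.0888]
ee_rot: [-0.0, 1.0, 0.0, 0.002]
force: [0.3, -0.8, 5.5]
gripper_width: 0.274
grip_force: 25.0
```

Emit:
servo_tool:
  rows:
    - [[0, 0, 0], [0, 0, 0], 0.2]
    - [[0, 0, 0], [0, 0, 0], 0.4]
    - [[0, 0, 0], [0, 0, 0], 0.45]
    - [[0, 0, 0], [0, 0, 0], 0.45]
    - [[0, 0, -0.2], [0, 0, 0], 0.45]
    - [[0, 0, -0.5], [0, 0, 0], 0.45]
    - [[0, 0, -1], [0, 0, 0], 0.45]
    - [[0, 0, -1], [0, 0, 0], 0.45]

```text
clock: 44.52
tool_pos: [0.5324, 0.2825, 0.1938]
ee_rot: [-0.002, 1.0, 0.0, 0.006]
force: [-1.2, 0.9, 0.4]
gripper_width: 0.451
grip_force: 0.0
```

Emit:
servo_tool:
  rows:
    - [[0.2, 0.4, 0], [0, 0, 0], 0.6]
    - [[0.38, 0.8, 0], [0, 0, 0], 0.6]
    - [[0.38, 1, 0], [0, 0, 0], 0.6]

```text
clock: 44.9
tool_pos: [0.5669, 0.1791, 0.1864]
ee_rot: [0.0, 1.0, -0.001, -0.0]
force: [0.3, 0.4, -1.2]
gripper_width: 0.595
grip_force: 0.0
```

Emit:
servo_tool:
  rows:
    - [[0, 0.4, 0], [0, 0, 0], 0.6]
    - [[0, 0.76, 0], [0, 0, 0], 0.6]
    - [[0, 0.76, 0], [0, 0, 0], 0.6]
    - [[0, 0.76, 0.3], [0, 0, 0], 0.6]
    - [[0, 0.76, 0.4], [0, 0, 0], 0.6]
    - [[0, 0.76, 0.4], [0, 0, 0], 0.6]

```text
clock: 45.65
tool_pos: [0.5654, 0.1059, 0.1456]
ee_rot: [-0.0, 1.0, 0.001, -0.001]
force: [-0.2, -0.3, -0.4]
gripper_width: 0.599
grip_force: 0.0
```

```bash
python3 - <<'E'
from h import *
S,T=look()
E
```

```text
mouths [[0.6602, -0.0912, 0.1107], [0.658, -0.0009, 0.1114], [0.5592, -0.3871, 0.0716], [0.54, -0.3601, 0.1166], [0.5315, 0.2818, 0.0948], [0.4326, 0.3059, 0.0928]]
t 45.8 tcp [0.5669 0.1057 0.1473] q [-0.     1.     0.001  0.   ] F [-0.4 -0.3  0.4] w 0.6 g 0.0
```

Emit:
servo_tool:
  rows:
    - [[0, 0, 0.3], [0, 0, 0], 0.6]
    - [[0, 0, 0.5], [0, 0, 0], 0.6]
    - [[0, 0, 0.64], [0, 0, 0], 0.6]
    - [[0, 0, 0.64], [0, 0, 0], 0.6]
    - [[0, 0, 0.64], [0, 0, 0], 0.4]
    - [[0, 0, 0.64], [0, 0, 0], 0.2]
    - [[0, 0, 0.64], [0, 0, 0], 0.1]
    - [[0, 0, 0.64], [0, 0, 0], 0.1]
    - [[0, 0, 0.64], [0, 0, 0], 0.1]
    - [[0, 0, 0.64], [0, 0, 0], 0.1]

```text
clock: 47.0
tool_pos: [0.5669, 0.1051, 0.0831]
ee_rot: [-0.0, 1.0, 0.0, 0.0]
force: [-0.7, 0.3, 3.7]
gripper_width: 0.271
grip_force: 25.0
```

Emit:
servo_tool:
  rows:
    - [[0, 0, -0.2], [0, 0, 0], 0.1]
    - [[0, 0, -0.5], [0, 0, 0], 0.1]
    - [[0, 0, -0.8], [0, 0, 0], 0.1]
    - [[0, 0, -1], [0, 0, 0], 0.1]
    - [[0, 0, -1], [0, 0, 0], 0.1]

```text
clock: 47.62
tool_pos: [0.5673, 0.1049, 0.1835]
ee_rot: [-0.0, 1.0, 0.0, 0.001]
force: [0.0, -0.9, -3.2]
gripper_width: 0.271
grip_force: 25.0
```

Emit:
servo_tool:
  rows:
    - [[0, 0.3, -0.4], [0, 0, 0], 0.1]
    - [[-0.1, 0.6, -0.4], [0, 0, 0], 0.1]
    - [[-0.3, 1, -0.4], [0, 0, 0], 0.1]

```text
clock: 48.0
tool_pos: [0.5357, 0.0044, 0.2209]
ee_rot: [-0.0, 1.0, 0.001, -0.001]
force: [0.2, 0.1, -2.1]
gripper_width: 0.274
grip_force: 25.0
```

Emit:
servo_tool:
  rows:
    - [[-0.1, 0.4, 0], [0, 0, 0], 0.1]
    - [[-0.2, 0.7, 0], [0, 0, 0], 0.1]
    - [[-0.3, 1, 0], [0, 0, 0], 0.1]

```text
clock: 48.38
tool_pos: [0.5048, -0.0957, 0.2202]
ee_rot: [-0.001, 1.0, 0.0, -0.002]
force: [0.8, 0.2, -1.6]
gripper_width: 0.275
grip_force: 25.0
```

Emit:
servo_tool:
  rows:
    - [[-0.1, 0.4, 0], [0, 0, 0], 0.1]
    - [[-0.2, 0.7, 0], [0, 0, 0], 0.1]
    - [[-0.2, 1, 0], [0, 0, 0], 0.1]

```text
clock: 48.75
tool_pos: [0.4847, -0.1954, 0.2201]
ee_rot: [-0.001, 1.0, -0.0, -0.002]
force: [-0.0, 0.1, -1.7]
gripper_width: 0.272
grip_force: 25.0
```

Emit:
servo_tool:
  rows:
    - [[-0.1, 0.4, 0], [0, 0, 0], 0.1]
    - [[-0.17, 0.7, 0], [0, 0, 0], 0.1]
    - [[-0.17, 1, 0], [0, 0, 0], 0.1]

```text
clock: 49.12
tool_pos: [0.4681, -0.2953, 0.22]
ee_rot: [-0.001, 1.0, -0.0, -0.002]
force: [-0.5, 0.0, -2.9]
gripper_width: 0.271
grip_force: 25.0
```

Emit:
servo_tool:
  rows:
    - [[0, 0.3, 0], [0, 0, 0], 0.1]
    - [[0, 0.58, 0], [0, 0, 0], 0.1]
    - [[0, 0.58, 0], [0, 0, 0], 0.1]
    - [[0, 0.58, 0.3], [0, 0, 0], 0.1]
    - [[0, 0.58, 0.7], [0, 0, 0], 0.1]
    - [[0, 0.58, 0.7], [0, 0, 0], 0.1]
    - [[0, 0.58, 0.7], [0, 0, 0], 0.1]

```text
clock: 50.0
tool_pos: [0.4701, -0.3527, 0.1531]
ee_rot: [0.0, 1.0, 0.001, 0.0]
force: [0.4, -0.5, -1.7]
gripper_width: 0.272
grip_force: 25.0
```

```bash
python3 - <<'E'
from h import *
S,T=look()
E
```

```text
mouths []
t 50.1 tcp [ 0.4709 -0.3538  0.1547] q [0.001 1.    0.    0.001] F [ 0.2 -0.1 -3. ] w 0.27 g 25.0
```

Emit:
servo_tool:
  rows:
    - [[0, 0, 0.2], [0, 0, 0], 0.1]
    - [[0, 0, 0.4], [0, 0, 0], 0.1]
    - [[0, 0, 0.5], [0, 0, 0], 0.1]
    - [[0, 0, 0.57], [0, 0, 0], 0.1]
    - [[0, 0, 0.62], [0, 0, 0], 0.1]
    - [[0, 0, 0.64], [0, 0, 0], 0.1]
    - [[0, 0, 0.64], [0, 0, 0], 0.1]

```text
clock: 50.98
tool_pos: [0.4702, -0.3534, 0.0892]
ee_rot: [0.0, 1.0, 0.0, 0.0]
force: [0.3, 0.5, -1.3]
gripper_width: 0.271
grip_force: 25.0
```

Emit:
servo_tool:
  rows:
    - [[0, 0, 0.01], [0, 0, 0], 0.1]
    - [[0, 0, 0.01], [0, 0, 0], 0.1]

```text
clock: 51.22
tool_pos: [0.4702, -0.3535, 0.0891]
ee_rot: [0.0, 1.0, 0.0, 0.0]
force: [-1.5, 2.3, 5.3]
gripper_width: 0.273
grip_force: 25.0
```

Emit:
servo_tool:
  rows:
    - [[0, 0, 0], [0, 0, 0], 0.35]
    - [[0, 0, 0], [0, 0, 0], 0.48]
    - [[0, 0, 0], [0, 0, 0], 0.48]
    - [[0, 0, -0.2], [0, 0, 0], 0.48]
    - [[0, 0, -0.5], [0, 0, 0], 0.48]
    - [[0, 0, -1], [0, 0, 0], 0.48]
    - [[0, 0, -1], [0, 0, 0], 0.48]

```text
clock: 52.1
tool_pos: [0.4724, -0.3557, 0.1929]
ee_rot: [0.004, 1.0, 0.0, 0.004]
force: [0.3, -0.2, 0.4]
gripper_width: 0.478
grip_force: 0.0
```

Emit:
servo_tool:
  rows:
    - [[0.4, -0.4, 0], [0, 0, 0], 0.6]
    - [[0.7, -0.7, 0], [0, 0, 0], 0.6]
    - [[1, -1, 0], [0, 0, 0], 0.6]
    - [[1, -1, 0], [0, 0, 0], 0.6]

```text
clock: 52.6
tool_pos: [0.5706, -0.2504, 0.1859]
ee_rot: [-0.001, 1.0, 0.002, -0.001]
force: [0.3, 0.5, -0.5]
gripper_width: 0.604
grip_force: 0.0
```

Emit:
servo_tool:
  rows:
    - [[0.4, -0.4, 0], [0, 0, 0], 0.6]
    - [[0.7, -0.7, 0], [0, 0, 0], 0.6]
    - [[0.89, -1, 0], [0, 0, 0], 0.6]
    - [[0.89, -1, 0], [0, 0, 0], 0.6]

```text
clock: 53.1
tool_pos: [0.6586, -0.1516, 0.1861]
ee_rot: [-0.0, 1.0, 0.002, -0.001]
force: [0.3, -0.6, -0.1]
gripper_width: 0.6
grip_force: 0.0
```

Emit:
servo_tool:
  rows:
    - [[0, -0.62, 0], [0, 0, 0], 0.6]
    - [[0, -0.62, 0], [0, 0, 0], 0.6]
    - [[0, -0.62, 0.3], [0, 0, 0], 0.6]
    - [[0, -0.62, 0.4], [0, 0, 0], 0.6]
    - [[0, -0.62, 0.4], [0, 0, 0], 0.6]
    - [[0, -0.62, 0.4], [0, 0, 0], 0.6]

```text
clock: 53.85
tool_pos: [0.6591, -0.0921, 0.1485]
ee_rot: [0.0, 1.0, -0.0, 0.001]
force: [-0.3, -0.1, 0.7]
gripper_width: 0.598
grip_force: 0.0
```

```bash
python3 - <<'E'
from h import *
S,T=look()
E
```

```text
mouths [[0.6604, 0.09, 0.1116], [0.6598, -0.0917, 0.1112], [0.6582, -0.0008, 0.1113], [0.5399, -0.36, 0.1168], [0.5315, 0.2818, 0.0948], [0.471, -0.3538, 0.1165], [0.4326, 0.3059, 0.0929]]
t 54.0 tcp [ 0.6594 -0.0917  0.1489] q [0.    1.    0.    0.001] F [-0.6  0.2 -0.1] w 0.6 g 0.0
```

Emit:
servo_tool:
  rows:
    - [[0, 0, 0.3], [0, 0, 0], 0.6]
    - [[0, 0, 0.5], [0, 0, 0], 0.6]
    - [[0, 0, 0.65], [0, 0, 0], 0.6]
    - [[0, 0, 0.65], [0, 0, 0], 0.6]
    - [[0, 0, 0.65], [0, 0, 0], 0.4]
    - [[0, 0, 0.65], [0, 0, 0], 0.2]
    - [[0, 0, 0.65], [0, 0, 0], 0.1]
    - [[0, 0, 0.65], [0, 0, 0], 0.1]
    - [[0, 0, 0.65], [0, 0, 0], 0.1]
    - [[0, 0, 0.65], [0, 0, 0], 0.1]

```text
clock: 55.2
tool_pos: [0.6591, -0.091, 0.0833]
ee_rot: [0.0, 1.0, 0.0, 0.001]
force: [0.0, 0.1, 2.8]
gripper_width: 0.272
grip_force: 25.0
```

Emit:
servo_tool:
  rows:
    - [[0, 0, -0.2], [0, 0, 0], 0.1]
    - [[0, 0, -0.5], [0, 0, 0], 0.1]
    - [[0, 0, -0.8], [0, 0, 0], 0.1]
    - [[0, 0, -1], [0, 0, 0], 0.1]
    - [[0, 0, -1], [0, 0, 0], 0.1]

```text
clock: 55.82
tool_pos: [0.6599, -0.0913, 0.1851]
ee_rot: [0.001, 1.0, 0.0, 0.002]
force: [0.3, -0.8, -1.8]
gripper_width: 0.273
grip_force: 25.0
```

Emit:
servo_tool:
  rows:
    - [[-0.2, 0.2, -0.4], [0, 0, 0], 0.1]
    - [[-0.5, 0.5, -0.4], [0, 0, 0], 0.1]
    - [[-0.8, 0.8, -0.4], [0, 0, 0], 0.1]
    - [[-1, 1, -0.4], [0, 0, 0], 0.1]

```text
clock: 56.32
tool_pos: [0.5563, -0.1917, 0.2206]
ee_rot: [-0.001, 1.0, -0.0, -0.002]
force: [-0.7, 0.3, -2.1]
gripper_width: 0.27
grip_force: 25.0
```

Emit:
servo_tool:
  rows:
    - [[-0.3, 0.3, 0], [0, 0, 0], 0.1]
    - [[-0.6, 0.6, 0], [0, 0, 0], 0.1]
    - [[-0.9, 0.9, 0], [0, 0, 0], 0.1]
    - [[-1, 1, 0], [0, 0, 0], 0.1]

```text
clock: 56.82
tool_pos: [0.4565, -0.2918, 0.2209]
ee_rot: [-0.001, 1.0, -0.001, -0.001]
force: [0.8, 0.1, -1.1]
gripper_width: 0.271
grip_force: 25.0
```

Emit:
servo_tool:
  rows:
    - [[-0.3, 0.3, 0], [0, 0, 0], 0.1]
    - [[-0.58, 0.56, 0], [0, 0, 0], 0.1]
    - [[-0.58, 0.56, 0], [0, 0, 0], 0.1]
    - [[-0.58, 0.56, 0.3], [0, 0, 0], 0.1]
    - [[-0.58, 0.56, 0.7], [0, 0, 0], 0.1]
    - [[-0.58, 0.56, 0.7], [0, 0, 0], 0.1]
    - [[-0.58, 0.56, 0.7], [0, 0, 0], 0.1]

```text
clock: 57.7
tool_pos: [0.4019, -0.347, 0.1534]
ee_rot: [0.0, 1.0, 0.001, 0.001]
force: [0.5, -0.1, -1.4]
gripper_width: 0.272
grip_force: 25.0
```

```bash
python3 - <<'E'
from h import *
S,T=look()
E
```

```text
mouths [[0.5589, -0.3872, 0.0723], [0.54, -0.3601, 0.1166], [0.4701, -0.3534, 0.1183]]
t 57.8 tcp [ 0.4022 -0.348   0.1546] q [0.001 1.    0.001 0.001] F [-0.1  0.7 -2.6] w 0.27 g 25.0
```

Emit:
servo_tool:
  rows:
    - [[0, 0, 0.2], [0, 0, 0], 0.1]
    - [[0, 0, 0.4], [0, 0, 0], 0.1]
    - [[0, 0, 0.5], [0, 0, 0], 0.1]
    - [[0, 0, 0.57], [0, 0, 0], 0.1]
    - [[0, 0, 0.62], [0, 0, 0], 0.1]
    - [[0, 0, 0.64], [0, 0, 0], 0.1]
    - [[0, 0, 0.64], [0, 0, 0], 0.1]

```text
clock: 58.68
tool_pos: [0.401, -0.3475, 0.0893]
ee_rot: [0.0, 1.0, 0.0, 0.0]
force: [-0.7, 0.8, 0.5]
gripper_width: 0.271
grip_force: 25.0
```

Emit:
servo_tool:
  rows:
    - [[0, 0, 0.01], [0, 0, 0], 0.1]
    - [[0, 0, 0.01], [0, 0, 0], 0.1]

```text
clock: 58.92
tool_pos: [0.4011, -0.3476, 0.0893]
ee_rot: [0.0, 1.0, 0.0, 0.0]
force: [-2.7, 2.1, 6.5]
gripper_width: 0.271
grip_force: 25.0
```

Emit:
servo_tool:
  rows:
    - [[0, 0, 0], [0, 0, 0], 0.35]
    - [[0, 0, 0], [0, 0, 0], 0.48]
    - [[0, 0, 0], [0, 0, 0], 0.48]
    - [[0, 0, -0.2], [0, 0, 0], 0.48]
    - [[0, 0, -0.5], [0, 0, 0], 0.48]
    - [[0, 0, -1], [0, 0, 0], 0.48]
    - [[0, 0, -1], [0, 0, 0], 0.48]

```text
clock: 59.8
tool_pos: [0.4031, -0.3499, 0.1924]
ee_rot: [0.004, 1.0, 0.0, 0.003]
force: [-0.4, -0.5, -1.0]
gripper_width: 0.478
grip_force: 0.0
```

Emit:
servo_tool:
  rows:
    - [[0.3, -0.4, 0], [0, 0, 0], 0.6]
    - [[0.6, -0.8, 0], [0, 0, 0], 0.6]
    - [[0.7, -1, 0], [0, 0, 0], 0.6]
    - [[0.7, -1, 0], [0, 0, 0], 0.6]

```text
clock: 60.3
tool_pos: [0.4706, -0.2454, 0.1862]
ee_rot: [-0.001, 1.0, 0.002, -0.001]
force: [0.3, 0.0, 0.0]
gripper_width: 0.599
grip_force: 0.0
```

Emit:
servo_tool:
  rows:
    - [[0.3, -0.4, 0], [0, 0, 0], 0.6]
    - [[0.6, -0.8, 0], [0, 0, 0], 0.6]
    - [[0.7, -1, 0], [0, 0, 0], 0.6]
    - [[0.7, -1, 0], [0, 0, 0], 0.6]

```text
clock: 60.8
tool_pos: [0.5404, -0.1469, 0.1867]
ee_rot: [0.0, 1.0, 0.001, -0.001]
force: [-0.3, -0.6, -0.6]
gripper_width: 0.601
grip_force: 0.0
```

Emit:
servo_tool:
  rows:
    - [[0.3, -0.4, 0], [0, 0, 0], 0.6]
    - [[0.6, -0.8, 0], [0, 0, 0], 0.6]
    - [[0.7, -1, 0], [0, 0, 0], 0.6]
    - [[0.7, -1, 0], [0, 0, 0], 0.6]

```text
clock: 61.3
tool_pos: [0.6102, -0.0475, 0.187]
ee_rot: [0.0, 1.0, 0.001, -0.001]
force: [-0.6, -1.1, 1.0]
gripper_width: 0.603
grip_force: 0.0
```

Emit:
servo_tool:
  rows:
    - [[0.47, -0.46, 0], [0, 0, 0], 0.6]
    - [[0.47, -0.46, 0], [0, 0, 0], 0.6]
    - [[0.47, -0.46, 0.3], [0, 0, 0], 0.6]
    - [[0.47, -0.46, 0.4], [0, 0, 0], 0.6]
    - [[0.47, -0.46, 0.4], [0, 0, 0], 0.6]
    - [[0.47, -0.46, 0.4], [0, 0, 0], 0.6]

```text
clock: 62.05
tool_pos: [0.658, -0.0019, 0.1488]
ee_rot: [0.0, 1.0, -0.0, 0.001]
force: [0.4, -0.5, 0.4]
gripper_width: 0.598
grip_force: 0.0
```

```bash
python3 - <<'E'
from h import *
S,T=look()
E
```

```text
mouths [[0.6583, -0.0013, 0.1111], [0.5723, -0.3456, 0.0651], [0.5595, -0.3872, 0.0714], [0.54, -0.3601, 0.1167], [0.5315, 0.2818, 0.0949], [0.4709, -0.3528, 0.1161], [0.4326, 0.3059, 0.0929], [0.4016, -0.3478, 0.1168]]
t 62.1 tcp [ 0.6583 -0.0015  0.1491] q [0.    1.    0.    0.001] F [0.2 0.6 0.3] w 0.6 g 0.0
```

Emit:
servo_tool:
  rows:
    - [[0, 0, 0.3], [0, 0, 0], 0.6]
    - [[0, 0, 0.5], [0, 0, 0], 0.6]
    - [[0, 0, 0.65], [0, 0, 0], 0.6]
    - [[0, 0, 0.65], [0, 0, 0], 0.6]
    - [[0, 0, 0.65], [0, 0, 0], 0.4]
    - [[0, 0, 0.65], [0, 0, 0], 0.2]
    - [[0, 0, 0.65], [0, 0, 0], 0.1]
    - [[0, 0, 0.65], [0, 0, 0], 0.1]
    - [[0, 0, 0.65], [0, 0, 0], 0.1]
    - [[0, 0, 0.65], [0, 0, 0], 0.1]

```text
clock: 63.4
tool_pos: [0.658, -0.001, 0.0833]
ee_rot: [0.0, 1.0, 0.0, 0.001]
force: [0.2, 0.3, 3.2]
gripper_width: 0.271
grip_force: 25.0
```

Emit:
servo_tool:
  rows:
    - [[0, 0, -0.2], [0, 0, 0], 0.1]
    - [[0, 0, -0.5], [0, 0, 0], 0.1]
    - [[0, 0, -0.8], [0, 0, 0], 0.1]
    - [[0, 0, -1], [0, 0, 0], 0.1]
    - [[0, 0, -1], [0, 0, 0], 0.1]

```text
clock: 64.03
tool_pos: [0.6588, -0.0011, 0.185]
ee_rot: [0.0, 1.0, 0.0, 0.002]
force: [0.8, 0.4, -2.7]
gripper_width: 0.273
grip_force: 25.0
```

Emit:
servo_tool:
  rows:
    - [[-0.1, 0.2, -0.4], [0, 0, 0], 0.1]
    - [[-0.2, 0.5, -0.4], [0, 0, 0], 0.1]
    - [[-0.3, 0.8, -0.4], [0, 0, 0], 0.1]
    - [[-0.4, 1, -0.4], [0, 0, 0], 0.1]

```text
clock: 64.53
tool_pos: [0.6161, -0.1019, 0.2207]
ee_rot: [-0.0, 1.0, -0.0, -0.002]
force: [-0.4, 0.2, -2.8]
gripper_width: 0.275
grip_force: 25.0
```

Emit:
servo_tool:
  rows:
    - [[-0.1, 0.3, 0], [0, 0, 0], 0.1]
    - [[-0.2, 0.6, 0], [0, 0, 0], 0.1]
    - [[-0.3, 0.9, 0], [0, 0, 0], 0.1]
    - [[-0.4, 1, 0], [0, 0, 0], 0.1]

```text
clock: 65.03
tool_pos: [0.5765, -0.2021, 0.2213]
ee_rot: [-0.001, 1.0, -0.001, -0.001]
force: [0.4, 0.2, -3.2]
gripper_width: 0.273
grip_force: 25.0
```

Emit:
servo_tool:
  rows:
    - [[-0.2, 0.4, 0], [0, 0, 0], 0.1]
    - [[-0.46, 0.87, 0], [0, 0, 0], 0.1]
    - [[-0.46, 0.87, 0], [0, 0, 0], 0.1]
    - [[-0.46, 0.87, 0.3], [0, 0, 0], 0.1]
    - [[-0.46, 0.87, 0.7], [0, 0, 0], 0.1]
    - [[-0.46, 0.87, 0.7], [0, 0, 0], 0.1]
    - [[-0.46, 0.87, 0.7], [0, 0, 0], 0.1]

```text
clock: 65.9
tool_pos: [0.5327, -0.2875, 0.1536]
ee_rot: [0.0, 1.0, 0.001, 0.001]
force: [1.6, 0.3, -2.4]
gripper_width: 0.27
grip_force: 25.0
```

```bash
python3 - <<'E'
from h import *
S,T=look()
E
```

```text
mouths [[0.471, -0.3538, 0.1167]]
t 66.0 tcp [ 0.5333 -0.2884  0.155 ] q [0.001 1.    0.001 0.002] F [ 0.2 -0.2 -2.1] w 0.27 g 25.0
```

Emit:
servo_tool:
  rows:
    - [[0, 0, 0.2], [0, 0, 0], 0.1]
    - [[0, 0, 0.4], [0, 0, 0], 0.1]
    - [[0, 0, 0.5], [0, 0, 0], 0.1]
    - [[0, 0, 0.57], [0, 0, 0], 0.1]
    - [[0, 0, 0.62], [0, 0, 0], 0.1]
    - [[0, 0, 0.64], [0, 0, 0], 0.1]
    - [[0, 0, 0.64], [0, 0, 0], 0.1]

```text
clock: 66.88
tool_pos: [0.5321, -0.2883, 0.0893]
ee_rot: [0.0, 1.0, 0.0, 0.0]
force: [-0.4, -0.7, 0.7]
gripper_width: 0.272
grip_force: 25.0
```

Emit:
servo_tool:
  rows:
    - [[0, 0, 0.01], [0, 0, 0], 0.1]
    - [[0, 0, 0.01], [0, 0, 0], 0.1]

```text
clock: 67.12
tool_pos: [0.5322, -0.2884, 0.0893]
ee_rot: [0.0, 1.0, 0.0, 0.001]
force: [-3.2, 1.5, 6.0]
gripper_width: 0.275
grip_force: 25.0
```

Emit:
servo_tool:
  rows:
    - [[0, 0, 0], [0, 0, 0], 0.35]
    - [[0, 0, 0], [0, 0, 0], 0.48]
    - [[0, 0, 0], [0, 0, 0], 0.48]
    - [[0, 0, -0.2], [0, 0, 0], 0.48]
    - [[0, 0, -0.5], [0, 0, 0], 0.48]
    - [[0, 0, -1], [0, 0, 0], 0.48]
    - [[0, 0, -1], [0, 0, 0], 0.48]

```text
clock: 68.0
tool_pos: [0.5353, -0.2905, 0.1949]
ee_rot: [0.004, 1.0, 0.0, 0.005]
force: [0.4, 0.9, 0.9]
gripper_width: 0.477
grip_force: 0.0
```

Emit:
servo_tool:
  rows:
    - [[0.15, -0.4, 0], [0, 0, 0], 0.6]
    - [[0.3, -0.8, 0], [0, 0, 0], 0.6]
    - [[0.35, -1, 0], [0, 0, 0], 0.6]
    - [[0.35, -1, 0], [0, 0, 0], 0.6]

```text
clock: 68.5
tool_pos: [0.5666, -0.1871, 0.1875]
ee_rot: [0.0, 1.0, 0.001, -0.0]
force: [0.1, -0.8, 0.2]
gripper_width: 0.6
grip_force: 0.0
```

Emit:
servo_tool:
  rows:
    - [[0.15, -0.4, 0], [0, 0, 0], 0.6]
    - [[0.3, -0.8, 0], [0, 0, 0], 0.6]
    - [[0.35, -1, 0], [0, 0, 0], 0.6]
    - [[0.35, -1, 0], [0, 0, 0], 0.6]

```text
clock: 69.0
tool_pos: [0.6015, -0.0882, 0.1874]
ee_rot: [0.0, 1.0, 0.001, -0.0]
force: [-0.2, -0.7, -0.1]
gripper_width: 0.6
grip_force: 0.0
```

```bash
python3 - <<'E'
from h import *
S,T=look()
E
```

```text
mouths [[0.6604, 0.09, 0.1116], [0.54, -0.36, 0.1169], [0.5318, -0.2887, 0.1172], [0.5315, 0.2818, 0.0949], [0.471, -0.3537, 0.1167], [0.4328, 0.3059, 0.0929], [0.4016, -0.3478, 0.1166]]
t 69.1 tcp [ 0.6012 -0.0894  0.1875] q [ 0.001  1.    -0.    -0.   ] F [-0.3 -0.   0. ] w 0.6 g 0.0
```

Emit:
servo_tool:
  rows:
    - [[0.15, -0.4, 0], [0, 0, 0], 0.6]
    - [[0.3, -0.8, 0], [0, 0, 0], 0.6]
    - [[0.35, -1, 0], [0, 0, 0], 0.6]
    - [[0.35, -1, 0], [0, 0, 0], 0.6]

```text
clock: 69.6
tool_pos: [0.6364, 0.0118, 0.1874]
ee_rot: [0.0, 1.0, 0.001, -0.0]
force: [-0.2, 0.7, -0.6]
gripper_width: 0.599
grip_force: 0.0
```

Emit:
servo_tool:
  rows:
    - [[0.23, -0.4, 0], [0, 0, 0], 0.6]
    - [[0.23, -0.79, 0], [0, 0, 0], 0.6]
    - [[0.23, -0.79, 0], [0, 0, 0], 0.6]
    - [[0.23, -0.79, 0.3], [0, 0, 0], 0.6]
    - [[0.23, -0.79, 0.4], [0, 0, 0], 0.6]
    - [[0.23, -0.79, 0.4], [0, 0, 0], 0.6]
    - [[0.23, -0.79, 0.4], [0, 0, 0], 0.6]

```text
clock: 70.47
tool_pos: [0.6602, 0.0901, 0.1486]
ee_rot: [0.0, 1.0, -0.0, 0.001]
force: [0.1, 1.0, 0.5]
gripper_width: 0.596
grip_force: 0.0
```

```bash
python3 - <<'E'
from h import *
S,T=look()
E
```

```text
mouths [[0.6603, 0.0894, 0.1118], [0.5616, -0.3903, 0.0638], [0.54, -0.3602, 0.1162], [0.5318, -0.2888, 0.1171], [0.5315, 0.2818, 0.0948], [0.4709, -0.3538, 0.1166], [0.4327, 0.3059, 0.0929], [0.4016, -0.3479, 0.1165]]
t 70.6 tcp [0.6604 0.0906 0.149 ] q [0.    1.    0.    0.001] F [-0.4  0.2  0. ] w 0.6 g 0.0
```

Emit:
servo_tool:
  rows:
    - [[0, 0, 0.3], [0, 0, 0], 0.6]
    - [[0, 0, 0.5], [0, 0, 0], 0.6]
    - [[0, 0, 0.65], [0, 0, 0], 0.6]
    - [[0, 0, 0.65], [0, 0, 0], 0.6]
    - [[0, 0, 0.65], [0, 0, 0], 0.4]
    - [[0, 0, 0.65], [0, 0, 0], 0.2]
    - [[0, 0, 0.65], [0, 0, 0], 0.1]
    - [[0, 0, 0.65], [0, 0, 0], 0.1]
    - [[0, 0, 0.65], [0, 0, 0], 0.1]
    - [[0, 0, 0.65], [0, 0, 0], 0.1]

```text
clock: 71.82
tool_pos: [0.66, 0.0909, 0.0832]
ee_rot: [0.0, 1.0, 0.0, 0.001]
force: [-0.2, -0.5, 2.4]
gripper_width: 0.271
grip_force: 25.0
```

Emit:
servo_tool:
  rows:
    - [[0, 0, -0.2], [0, 0, 0], 0.1]
    - [[0, 0, -0.5], [0, 0, 0], 0.1]
    - [[0, 0, -0.8], [0, 0, 0], 0.1]
    - [[0, 0, -1], [0, 0, 0], 0.1]
    - [[0, 0, -1], [0, 0, 0], 0.1]

```text
clock: 72.45
tool_pos: [0.6608, 0.0911, 0.1851]
ee_rot: [-0.0, 1.0, 0.0, 0.002]
force: [0.1, -0.3, -2.9]
gripper_width: 0.276
grip_force: 25.0
```

Emit:
servo_tool:
  rows:
    - [[-0.1, 0.2, -0.4], [0, 0, 0], 0.1]
    - [[-0.3, 0.5, -0.4], [0, 0, 0], 0.1]
    - [[-0.5, 0.8, -0.4], [0, 0, 0], 0.1]
    - [[-0.6, 1, -0.4], [0, 0, 0], 0.1]

```text
clock: 72.95
tool_pos: [0.5977, -0.0099, 0.2208]
ee_rot: [-0.0, 1.0, -0.0, -0.002]
force: [-0.0, 0.5, -2.9]
gripper_width: 0.277
grip_force: 25.0
```

Emit:
servo_tool:
  rows:
    - [[-0.2, 0.3, 0], [0, 0, 0], 0.1]
    - [[-0.4, 0.6, 0], [0, 0, 0], 0.1]
    - [[-0.6, 0.9, 0], [0, 0, 0], 0.1]
    - [[-0.6, 1, 0], [0, 0, 0], 0.1]

```text
clock: 73.45
tool_pos: [0.5384, -0.1102, 0.2216]
ee_rot: [-0.0, 1.0, -0.001, -0.001]
force: [0.8, -0.2, -2.4]
gripper_width: 0.27
grip_force: 25.0
```

Emit:
servo_tool:
  rows:
    - [[-0.2, 0.3, 0], [0, 0, 0], 0.1]
    - [[-0.4, 0.6, 0], [0, 0, 0], 0.1]
    - [[-0.6, 0.9, 0], [0, 0, 0], 0.1]
    - [[-0.6, 1, 0], [0, 0, 0], 0.1]

```text
clock: 73.95
tool_pos: [0.4794, -0.2099, 0.2221]
ee_rot: [-0.0, 1.0, -0.001, -0.0]
force: [0.0, -0.2, -2.8]
gripper_width: 0.274
grip_force: 25.0
```

Emit:
servo_tool:
  rows:
    - [[-0.3, 0.3, 0], [0, 0, 0], 0.1]
    - [[-0.58, 0.69, 0], [0, 0, 0], 0.1]
    - [[-0.58, 0.69, 0], [0, 0, 0], 0.1]
    - [[-0.58, 0.69, 0.3], [0, 0, 0], 0.1]
    - [[-0.58, 0.69, 0.7], [0, 0, 0], 0.1]
    - [[-0.58, 0.69, 0.7], [0, 0, 0], 0.1]
    - [[-0.58, 0.69, 0.7], [0, 0, 0], 0.1]

```text
clock: 74.82
tool_pos: [0.4232, -0.278, 0.1537]
ee_rot: [0.0, 1.0, 0.001, 0.001]
force: [0.2, -0.1, -1.6]
gripper_width: 0.27
grip_force: 25.0
```

```bash
python3 - <<'E'
from h import *
S,T=look()
E
```

```text
mouths [[0.54, -0.3601, 0.1166], [0.5318, -0.2887, 0.1169], [0.433, 0.3057, 0.0937]]
t 74.9 tcp [ 0.4235 -0.2789  0.1547] q [0.001 1.    0.001 0.002] F [-0.2 -0.3 -1.6] w 0.27 g 25.0
```

Emit:
servo_tool:
  rows:
    - [[0, 0, 0.2], [0, 0, 0], 0.1]
    - [[0, 0, 0.4], [0, 0, 0], 0.1]
    - [[0, 0, 0.5], [0, 0, 0], 0.1]
    - [[0, 0, 0.57], [0, 0, 0], 0.1]
    - [[0, 0, 0.62], [0, 0, 0], 0.1]
    - [[0, 0, 0.64], [0, 0, 0], 0.1]
    - [[0, 0, 0.65], [0, 0, 0], 0.1]

```text
clock: 75.8
tool_pos: [0.4221, -0.2785, 0.0891]
ee_rot: [0.0, 1.0, 0.0, 0.0]
force: [-3.1, 2.1, 10.0]
gripper_width: 0.274
grip_force: 25.0
```

Emit:
servo_tool:
  rows:
    - [[0, 0, 0], [0, 0, 0], 0.1]
    - [[0, 0, 0], [0, 0, 0], 0.35]
    - [[0, 0, 0], [0, 0, 0], 0.48]
    - [[0, 0, 0], [0, 0, 0], 0.48]
    - [[0, 0, -0.2], [0, 0, 0], 0.48]
    - [[0, 0, -0.5], [0, 0, 0], 0.48]
    - [[0, 0, -1], [0, 0, 0], 0.48]
    - [[0, 0, -1], [0, 0, 0], 0.48]

```text
clock: 76.8
tool_pos: [0.4244, -0.2806, 0.1923]
ee_rot: [0.003, 1.0, 0.0, 0.004]
force: [-0.3, -0.7, 0.1]
gripper_width: 0.48
grip_force: 0.0
```

Emit:
servo_tool:
  rows:
    - [[0, -0.4, 0], [0, 0, 0], 0.5]
    - [[0, -0.8, 0], [0, 0, 0], 0.5]
    - [[0, -1, 0], [0, 0, 0], 0.5]
    - [[0, -1, 0], [0, 0, 0], 0.5]

```text
clock: 77.3
tool_pos: [0.4214, -0.1773, 0.187]
ee_rot: [0.0, 1.0, 0.001, -0.0]
force: [0.3, -0.3, -0.3]
gripper_width: 0.502
grip_force: 0.0
```

Emit:
servo_tool:
  rows:
    - [[0, -0.4, 0], [0, 0, 0], 0.5]
    - [[0, -0.8, 0], [0, 0, 0], 0.5]
    - [[0, -1, 0], [0, 0, 0], 0.5]
    - [[0, -1, 0], [0, 0, 0], 0.5]

```text
clock: 77.8
tool_pos: [0.4219, -0.0784, 0.1875]
ee_rot: [0.0, 1.0, 0.001, 0.0]
force: [0.5, 0.0, 1.0]
gripper_width: 0.501
grip_force: 0.0
```

```bash
python3 - <<'E'
from h import *
S,T=look()
for n,F in(("S",S),("T",T)):
    h=cv2.cvtColor(F["color"],cv2.COLOR_RGB2HSV).astype(int); m=(((h[...,0]<=12)|(h[...,0]>=170))&(h[...,1]>110)&(h[...,2]>30)).astype(np.uint8)
    m=cv2.morphologyEx(m,cv2.MORPH_OPEN,np.ones((3,3)))
    x0,y0,x1,y1=(80,195,190,325) if n=="T" else (100,60,240,185)
    k,l,s,c=cv2.connectedComponentsWithStats(m[y0:y1,x0:x1])
    for i in range(1,k):
        if s[i,4]>60: print(n,s[i]+[x0,y0,0,0,0],(c[i]+[x0,y0]).round(1)); 
        if s[i,4]>60 and c[i][1]+y0<235:
            for v in range(s[i,1],s[i,1]+s[i,3],4): xs=np.where(l[v]==i)[0]+x0; print("  ",v+y0,xs.min(),xs.max())
E
```

```text
mouths [[0.5632, 0.2987, 0.0813], [0.5391, -0.3597, 0.1167], [0.5317, -0.2888, 0.1174], [0.4709, -0.3537, 0.1167], [0.4003, -0.3517, 0.139], [0.4223, -0.2786, 0.1167], [0.4016, -0.3479, 0.117]]
t 77.9 tcp [ 0.422  -0.0793  0.1876] q [0.001 1.    0.    0.   ] F [ 0.1 -0.  -1. ] w 0.5 g 0.0
S [186  85  17  28 237] [193.2  96.6]
   85 197 200
   89 192 202
   93 186 200
   97 186 197
   101 187 194
   105 188 193
   109 189 193
T [ 100  200   32   50 1051] [114.  228.8]
   200 107 110
   204 102 112
   208 104 114
   212 105 116
   216 106 120
   220 104 125
   224 101 128
   228 100 129
   232 101 129
   236 101 130
   240 102 130
   244 103 131
   248 103 117
T [138 234  32  28 692] [153.3 247.7]
T [129 278  30  27 625] [143.5 291.1]
```

```bash
python3 -c "
from rig import env
print(env.hand_in())"
```

```text
the job is handed in; nothing more can be done
None
```

The job is handed in, with no verdict returned: all five sound vases stand upright in the crate, and the snapped and squat ones stand in the waste tray; the crooked one toppled after release and lies at rest in the tray, its neck over the wall.

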